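# Sort the hinge pins and hold the hinge leaf in line

## Task

First lay the two loose steel hinge pins, sorted by length, into the white pin rests: the short pin in the short rest, the long pin in the long rest, each fully down in its two saddles. Then take the loose hinge leaf by its blue rib and lower its knuckle gently between the two knuckles of the fixed jamb block, blade level and on the robot's side, until the knuckle holes line up for the pin. Finish while still holding the leaf there, without letting go, and leave the other things on the bench alone.

Things in the scene. Friction and masses are not known exactly. Their poses are not given: they have to be found in the camera images.
- hinge_leaf: loose hinge leaf: flat aluminium blade 89 x 36 x 5 mm with a round knuckle across its front end, a black foot bar under its rear and a blue upright grip rib on its middle; 116 mm long, 54 mm high, about 140 g. Origin: under the rib, level with the undersides of knuckle and foot bar. +x points to the knuckle, z up, y along the bore; lies level at the start
- leaf_grip (a point): centre of the part of the blue grip rib to take hold of, 37 mm above the leaf's underside. The rib is 12 mm thick (along the leaf's y), 32 mm long (along its x) and runs from 13.5 mm (top of the blade) to 54 mm above the leaf's underside. Axes as the leaf's
- leaf_bore (a point): middle of the leaf's knuckle, on its bore: knuckle 22 mm in diameter, 22 mm long along y, bore 12 mm. It lies 55 mm ahead (+x) of leaf_grip and 26 mm below it. Axes as the leaf's
- jamb_block: the fixed jamb block: grey-and-black bracket, base 60 x 78 x 10 mm, with two upright knuckles (22 mm diameter, each 10 mm wide, bore 12 mm, tops 73 mm above its underside) and between them a 28 mm wide gap open to above, with a brass V saddle at its bottom. Origin under its centre, z up, y along the bore; -x is the side towards the robot, where the leaf's blade must lie
- block_bore (a point): midpoint of the gap, on the axis of the block's two bores, 62 mm above its underside. Axes as the block's. The leaf's knuckle, lowered into the gap, comes to rest in the V saddle (45 degree sides) just when the bores are in line; 3 mm of play at each end of it. The blade then stands out level to the block's -x, in the air: only the hand holds it up
- pin_short_mid (a point): centre of the short steel hinge pin: 50 mm long (along its x), 8 x 8 mm with rounded edges, 20 g, lying flat on the mat or bench at the start
- pin_long_mid (a point): centre of the long steel hinge pin: 74 mm long (along its x), 8 x 8 mm with rounded edges, 30 g, lying flat on the mat or bench at the start
- row_short_seat (a point): where the short pin's centre lies when seated in the short white pin rest, 24 mm above the rest's underside; x along the pin (either way round), z up. Fixed rest, 63 x 34 mm: two saddles with floors 9 mm long and 20 mm high, sides 12 mm apart at the floor leaning outward, 11 mm high; end walls 28 mm high, 55 mm apart. Open between the saddles (37 mm) down to a 5 mm base, for the fingers
- row_long_seat (a point): where the long pin's centre lies when seated in the long white pin rest, 24 mm above the rest's underside; x along the pin (either way round), z up. Fixed rest, 87 x 34 mm: two saddles with floors 9 mm long and 20 mm high, sides 12 mm apart at the floor leaning outward, 11 mm high; end walls 28 mm high, 79 mm apart. Open between the saddles (61 mm) down to a 5 mm base, for the fingers
- felt_wheel: round cream felt polishing wheel lying flat, 48 mm across and 12 mm thick; bystander
- wax_block: yellow block of modelling wax, 30 x 62 x 19 mm; bystander
- cast_upper: white plaster dental cast, 57 x 68 x 30 mm; bystander
- pin_short: the short pin as a whole (origin under its centre, x along it); see point pin_short_mid
- pin_long: the long pin as a whole (origin under its centre, x along it); see point pin_long_mid
Mind the look-alikes: they are no part of the job. Leave any red look-alike of the part that bears row_long_seat alone.

How it is judged:
By the outcome, as a careful person would: the job done as asked, in the order asked, and still so for the second after the job is handed in, while the arm keeps its last pose, push and grip.
It also fails if it takes over 58 s, if anything falls off the work surface, if the arm or the gripper's body presses on something with over 40 N, if the wrist force passes 120 N, or if a joint passes its speed limit or range.

## Robot

A 6-joint arm with a two-finger parallel gripper is mounted at the origin on a cart in front of the work surface, level with it; the furniture and walls round the work are solid. World frame = base frame: x ahead of the robot, y to its left, z up, the work surface at z = 0. Lengths are in m, angles in rad, forces in N, time in s.
With the tool pointing down it reaches from about 0.275 to 0.75 m from the base axis. Payload 10.2 kg.
Tool frame: the origin (TCP) lies at the very end of the fingers, on their centre line; the grasp point (between the pads) lies 19 mm behind it; z points along the fingers, y is the direction in which the jaws open and shut (so a half turn about z gives the same grasp; the last joint's range is limited). The gripper opens to 88 mm and grips with 3 to 60 N. Pads are 18 mm wide; open, the fingers measure 123 mm over their backs; the gripper's body (75 mm by 187 mm) begins 45 mm behind the grasp point.
Start: joints at [1.068, 0.313, 1.498, -0, 1.331, -0.223], TCP at [0.145, 0.505, 0.239] pointing down, gripper open.
Joint ranges: [-2.94, 2.94], [-0.97, 2.17], [0.19, 2.56], [-1.23, 4.37], [0.02, 3.11], [-2.88, 2.88]. Speed limits (rad/s): [2.39, 2.39, 3.01, 3.14, 3.14, 3.14].

## Interface

Orientations are given as a unit quaternion [x, y, z, w].
In Python, from plant import get_state, eyes, manip gives the robot as it stands. The module is installed in compiled form; this text tells all that it offers.
- The arm moves only by the tool apply_moves, never from a script. Its argument "motion" is a list of rows, each a list of 4 numbers: the shift along the tool's x, y, z in m, then the turn about the tool's z in degrees. A call has 1 to 5 rows; each row shifts and turns the commanded pose from where the row before left it, along the tool's axes as they then stand; what a row does not reach is not made up. A row lasts 1/10 s, in which the tool goes at most 50 mm and 8.59 degrees, less where a joint would pass 70% of its speed; a pose out of reach is approached as far as the arm can. A call is refused whole if a number of a shift passes 0.05 or a number of a turn 8.59, either way. A call with a gripper value outside its range is refused whole. "gripper" is the closure, from 0 (fully open) to 1 (shut), set as the call begins (left out, the last holds). The fingers move at their own pace and stop on an object; the grip force is fixed at half the most. Time passes only in rows, so rows that do not move let the fingers close. It gives the time, the measured TCP pose, the force and the opening at its end, in the units of the state.
- get_state(): the state, without advancing time (a new reading comes with each control period).
- eyes.grab_frame(name): name is "scene" or "top" or "wrist"; returns the picture (384x512x3 uint8, blue, green, red); there is no depth.
- eyes.camera_model(name): a dict with "mtx" (3x3 intrinsics, pixels), "R" (3x3) and "t" (3): a world point X has camera coordinates R X + t. Camera axes: x right, y down, z forward; pixel columns grow to the right and rows downward; lengths in m; the calibration is good to about 2 mm. A picture is of the moment at which its call begins: read the wrist's pose just before it. camera_model takes no time and is no camera call; for the wrist camera it gives the pose at the moment of the call.
- manip.finish_job(): hands the job in, once; it reports no verdict.
The state is a dict: "time_s": time; "qpos": joint angles; "joint_vel": joint speeds; "joint_torque": joint torques, N m; "ee_pos": TCP position; "tool_rot": TCP orientation; "force": force on the tool from outside, world axes, zero at the start; "torque": the same for the moment, N m; "opening": opening from 0.0 (shut) to 1.0 (fully open).
Only numpy, scipy, OpenCV 4.12 (cv2) and the standard library are available. Lean on these libraries where they do the work, as an engineer would, in place of code of your own. Each camera call takes 0.05 s, during which the arm holds its last target.

## Working session

There is one attempt and no reset: what is moved stays moved. The work goes in short steps, Python scripts to look and compute and a tool call to move; the robot and the scene stay as the last step left them, time stands still between calls to the robot, and variables do not carry over. Pictures are saved under pics/ and viewed, and the job is handed in when it is done.

Besides the shell and the picture viewer there is one more tool, called after "Request:" in YAML: its name, and indented under it one key for each argument. apply_moves: Moves the arm, as the interface text tells. Its arguments: {"type":"object","properties":{"motion":{"type":"array"},"gripper":{"type":"number"}},"required":["motion"]}

```bash
mkdir -p pics
python3 - <<'E'
from plant import get_state, eyes
import cv2
s=get_state();print(s)
for n in ["scene","top","wrist"]:
    im=eyes.grab_frame(n);cv2.imwrite(f"pics/{n}0.png",im)
    m=eyes.camera_model(n);print(n,m)
E
```

```text
{'time_s': 0.0, 'qpos': array([ 1.06764799e+00,  3.13432936e-01,  1.49843869e+00,  2.87165686e-06,
        1.33101271e+00, -2.23383900e-01]), 'joint_vel': array([ 0.00148017,  0.00056544, -0.00259023, -0.00068487,  0.00158129,
        0.00070467]), 'joint_torque': array([ 3.78632340e-04, -4.02211332e+01, -2.52271092e+01,  6.96053077e-02,
        3.53033573e-02, -8.22811626e-05]), 'ee_pos': array([0.14484627, 0.50436129, 0.2381692 ]), 'tool_rot': array([ 1.39426791e-01,  9.90232171e-01, -6.03200009e-04, -2.30790113e-04]), 'force': array([ 0.34467765, -0.79493091, -0.81397245]), 'torque': array([ 0.01284346, -0.0288959 , -0.01681265]), 'opening': 0.9989268483557355}
scene {'mtx': array([[378.72981665,   0.        , 253.46610506],
       [  0.        , 378.72981665, 187.15237179],
       [  0.        ,   0.        ,   1.        ]]), 'R': array([[-0.68726667, -0.72599054, -0.02454106],
       [-0.30847581,  0.32227526, -0.8949756 ],
       [ 0.6576528 , -0.60751658, -0.44543956]]), 't': array([0.52548464, 0.11667703, 0.9953974 ])}
top {'mtx': array([[415.69512923,   0.        , 255.19542629],
       [  0.        , 415.69512923, 190.83096016],
       [  0.        ,   0.        ,   1.        ]]), 'R': array([[-2.74816811e-03, -9.99796139e-01,  2.00031945e-02],
       [-9.90182243e-01, -7.49226671e-05, -1.39782406e-01],
       [ 1.39755408e-01, -2.01909536e-02, -9.89980177e-01]]), 't': array([0.25888066, 0.47827032, 1.10857941])}
wrist {'mtx': array([[312.12530986,   0.        , 254.55206449],
       [  0.        , 312.12530986, 195.87128341],
       [  0.        ,   0.        ,   1.        ]]), 'R': array([[ 0.27661134,  0.96098052, -0.00161592],
       [ 0.92298002, -0.26520423,  0.27888098],
       [ 0.26757064, -0.0786331 , -0.96032431]]), 't': array([-0.52437752, -0.03900081,  0.39097026])}
```

View pics/top0.png

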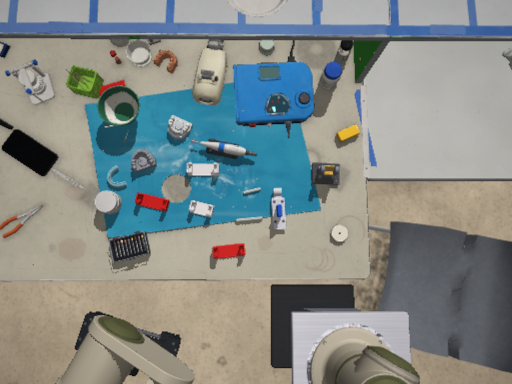

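View pics/scene0.png

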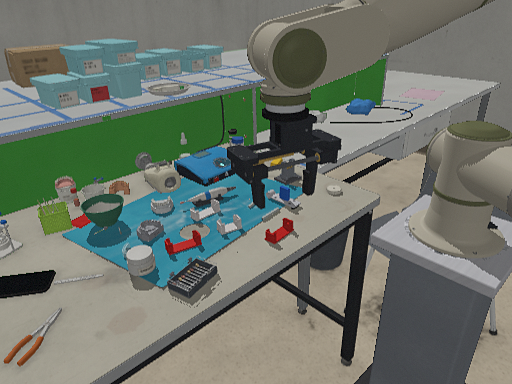

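View pics/wrist0.png

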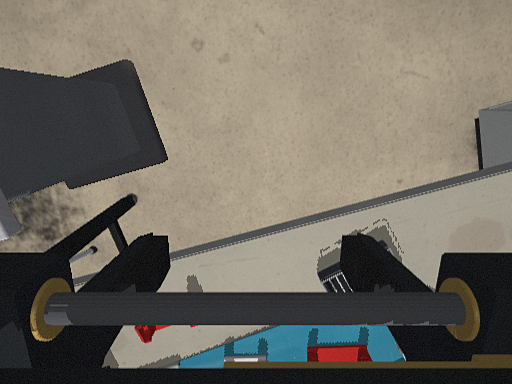

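Run:
```python
import cv2
im=cv2.imread("pics/top0.png")
cv2.imwrite("pics/top0a.png",cv2.resize(im[110:280,130:360],None,fx=3.4,fy=3.4,interpolation=cv2.INTER_CUBIC))
im=cv2.imread("pics/scene0.png")
cv2.imwrite("pics/scene0a.png",cv2.resize(im[140:300,140:360],None,fx=3.6,fy=3.6,interpolation=cv2.INTER_CUBIC))
```

```text
(no output)
```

View pics/top0a.png

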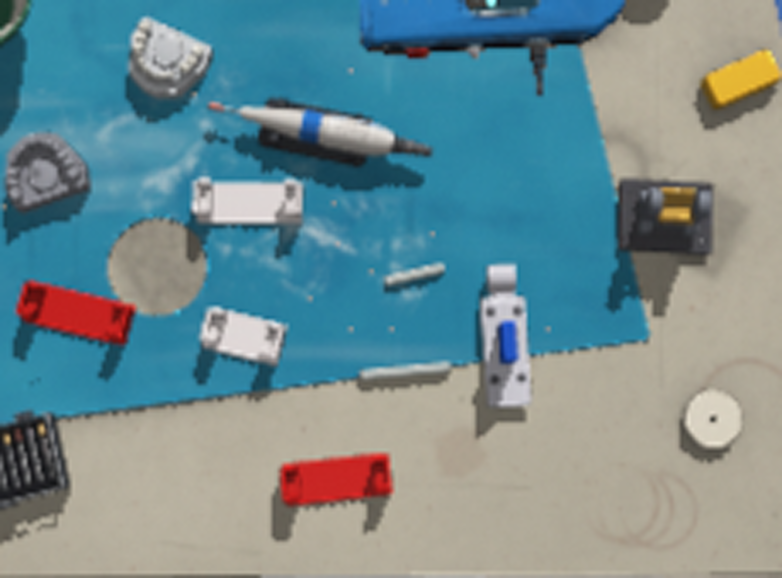

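View pics/scene0a.png

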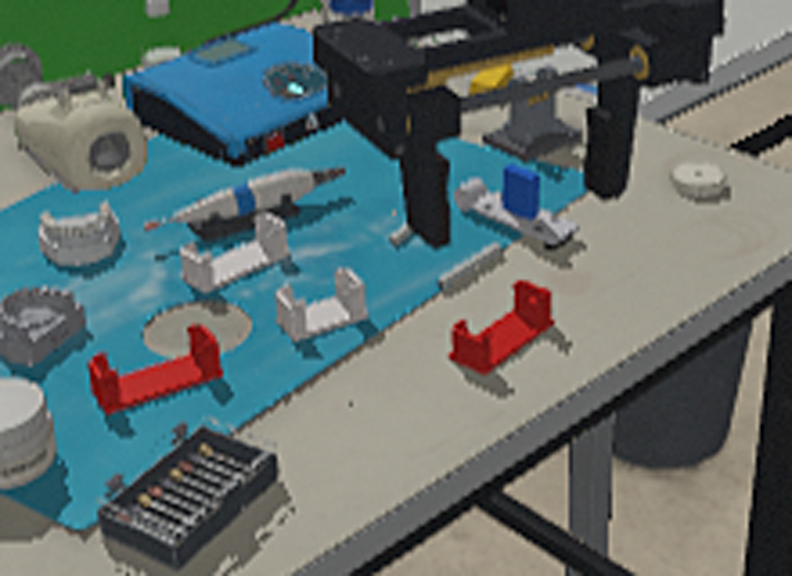

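```bash
cat > h.py <<'E'
from plant import get_state, eyes
import numpy as np, cv2
from scipy.spatial.transform import Rotation as Ro
def p2w(m,uv,z):
    d=m["R"].T@np.linalg.solve(m["mtx"],[uv[0],uv[1],1.]);c=-m["R"].T@m["t"]
    return c+d*(z-c[2])/d[2]
def proj(m,X):
    q=m["mtx"]@(m["R"]@np.array(X)+m["t"]);return q[:2]/q[2]
def tool(): 
    s=get_state();return np.array(s["ee_pos"]),Ro.from_quat(s["tool_rot"]).as_matrix()
def go(target,yaw=None):
    """remaining tool-frame shift to world target TCP; yaw: desired world angle of tool y axis (mod pi)"""
    p,R=tool();d=R.T@(np.array(target)-p)
    a=np.degrees(np.arctan2(R[1,1],R[0,1]))
    print("tcp",p.round(4),"yaw_y",a.round(2),"shift tool",d.round(4))
    if yaw is not None:
        dd=(a-yaw+90)%180-90  # turn about tool z (down): reduces world yaw
        # after turning the shift changes axes
        print("turn deg",round(dd,2)," shift in turned axes",(Ro.from_euler('z',dd,degrees=True).as_matrix().T@d).round(4))
def snap(n,f):
    m=eyes.camera_model(n);im=eyes.grab_frame(n);cv2.imwrite(f"pics/{f}.png",im);np.savez(f"pics/{f}.npz",**m);return m,im
def load(f):
    return dict(np.load(f"pics/{f}.npz")),cv2.imread(f"pics/{f}.png")
E
python3 - <<'E'
from h import *
m=eyes.camera_model("top");np.savez("pics/top0.npz",**m)
def z(a,b): return (130+a/3.4,110+b/3.4)
pts={"shortpin_a":(388,284,.005),"shortpin_b":(441,269,.005),"longpin_a":(362,378,.004),"longpin_b":(449,370,.004),
"longrest_L":(198,200,.025),"longrest_R":(297,200,.025),"shortrest_L":(207,330,.025),"shortrest_R":(280,345,.025),
"rib":(508,342,.054),"knuc":(502,278,.02),"block":(667,215,.03)}
for k,v in pts.items(): print(k,p2w(m,z(*v[:2]),v[2]).round(4))
p,R=tool();w=eyes.camera_model("wrist");c=-w["R"].T@w["t"]
print("cam in tool",R.T@(c-p),"\n",(w["R"]@R).round(3))
E
```

```text
shortpin_a [0.4747 0.2888 0.005 ]
shortpin_b [0.4871 0.245  0.005 ]
longpin_a [0.3974 0.3099 0.004 ]
longpin_b [0.4038 0.2388 0.004 ]
longrest_L [0.541  0.4433 0.025 ]
longrest_R [0.5411 0.3629 0.025 ]
shortrest_L [0.4347 0.434  0.025 ]
shortrest_R [0.4225 0.3753 0.025 ]
rib [0.4221 0.1942 0.054 ]
knuc [0.4776 0.1958 0.02  ]
block [0.528  0.0614 0.03  ]
cam in tool [ 7.13322180e-02  7.59348133e-05 -1.47129833e-01] 
 [[-0.     1.     0.001]
 [-0.96  -0.    -0.279]
 [-0.279 -0.001  0.96 ]]
```

Request:
apply_moves:
  motion:
    - [-0.04, -0.012, 0, 0]
    - [-0.04, -0.012, 0, 0]
    - [-0.04, -0.012, 0, 0]
    - [-0.04, -0.012, 0, 0]
    - [-0.04, -0.012, 0, 0]

```text
time_s: 0.65
ee_pos: [0.3218, 0.3905, 0.2386]
tool_rot: [0.139, 0.99, -0.0, -0.0]
force: [0.7, 0.8, 1.0]
opening: 1.001
```

Request:
apply_moves:
  motion:
    - [-0.045, -0.012, 0, 0]
    - [-0.045, -0.012, 0, 0]
    - [-0.045, -0.012, 0, 0]
    - [-0.045, -0.012, 0, -8]
    - [-0.045, -0.014, 0, -8]

```text
time_s: 1.15
ee_pos: [0.5243, 0.2742, 0.2387]
tool_rot: [-0.002, 1.0, -0.0, -0.0]
force: [-0.7, 1.5, 0.1]
opening: 0.999
```

Run:
```python
from h import *
go((.52,.27,.24),90)
m,im=snap("wrist","w1")
cv2.imwrite("pics/w1b.png",cv2.resize(im,(800,600),interpolation=cv2.INTER_CUBIC))
```

```text
tcp [0.5243 0.2742 0.2387] yaw_y 90.26 shift tool [ 0.0044 -0.0042 -0.0013]
turn deg 0.26  shift in turned axes [ 0.0043 -0.0042 -0.0013]
```

View pics/w1b.png

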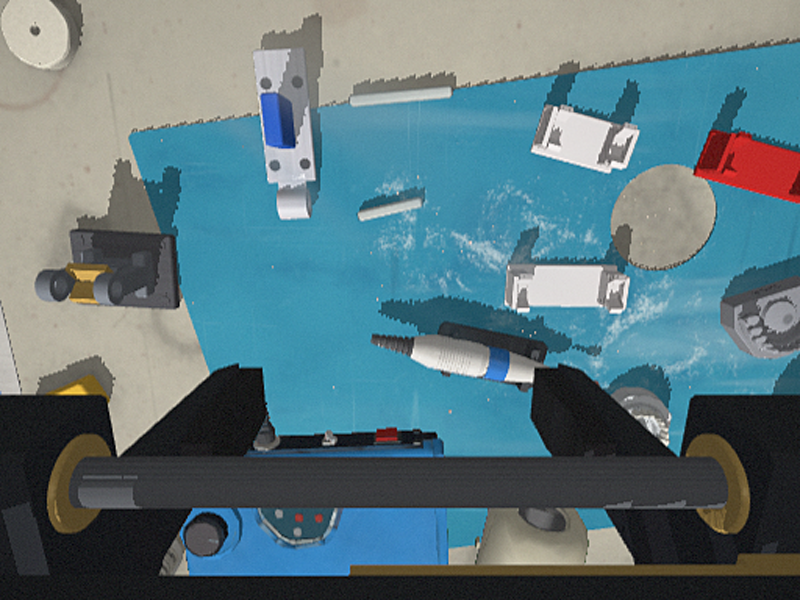

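Run:
```python
from h import *
m,im=load("w1")
f=lambda a,b,s:cv2.resize(im[a[1]:b[1],a[0]:b[0]],None,fx=s,fy=s,interpolation=cv2.INTER_CUBIC)
cv2.imwrite("pics/w1c.png",f((315,55),(415,205),4)) # rests
cv2.imwrite("pics/w1d.png",f((150,20),(300,150),5)) # pins, leaf
cv2.imwrite("pics/w1e.png",f((15,135),(125,210),6)) # block
```

```text
(no output)
```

View pics/w1c.png

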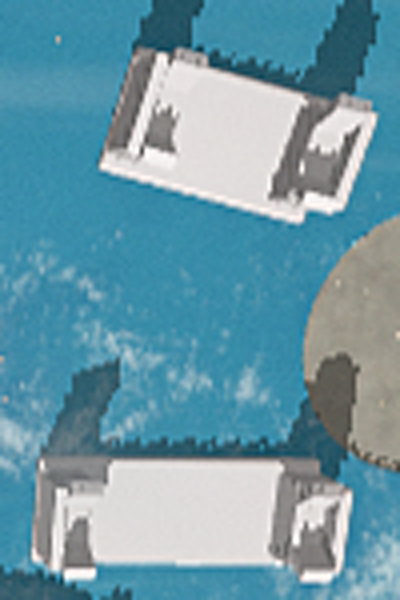

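View pics/w1d.png

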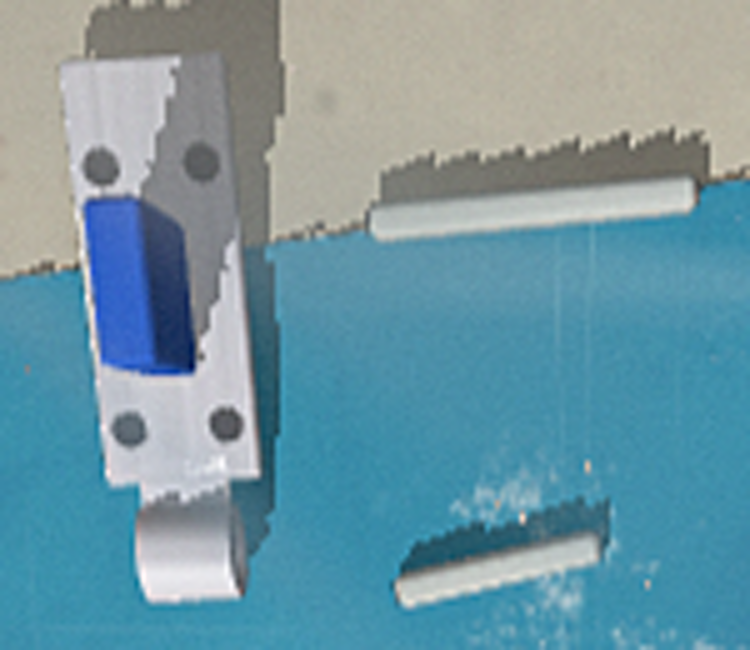

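View pics/w1e.png

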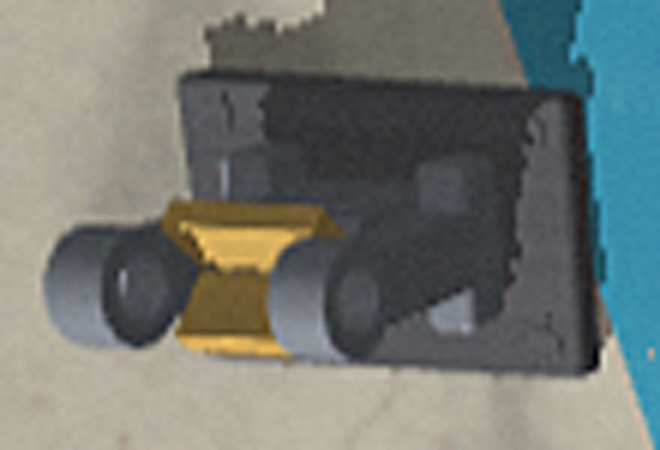

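```bash
cat > fit.py <<'E'
from h import *
from scipy.optimize import minimize
S=4
def box(x0,x1,y0,y1,z0,z1): return np.array([[x,y,z] for x in(x0,x1) for y in(y0,y1) for z in(z0,z1)])
def rest_parts(L,W):
    P=[box(-L/2,L/2,-.017,.017,0,.005)]
    for s in(-1,1):
        a,b=sorted((s*(L/2-.013),s*(L/2-.004))); P.append(box(a,b,-W/2,W/2,0,.031))
        a,b=sorted((s*(L/2-.004),s*(L/2))); P.append(box(a,b,-W/2,W/2,0,.028))
    return P
def place(P,x,y,th,z): 
    c,s=np.cos(th),np.sin(th); return P@np.array([[c,-s,0],[s,c,0],[0,0,1]]).T+[x,y,z]
def mask_of(m,parts,pose,z0,roi):
    M=np.zeros(((roi[3]-roi[1])*S,(roi[2]-roi[0])*S),np.uint8)
    for P in parts:
        uv=np.array([proj(m,X) for X in place(P,*pose[:3],z0)])
        h=cv2.convexHull(((uv+.5-[roi[0],roi[1]])*S*16).astype(np.int32))
        cv2.fillConvexPoly(M,h,255,shift=4)
    return M
def fit(m,im,seg,partsf,p0,z0,roi,extra=()):
    sub=cv2.resize(seg(im)[roi[1]:roi[3],roi[0]:roi[2]],None,fx=S,fy=S,interpolation=cv2.INTER_LINEAR)
    T=(sub>127)
    sc=np.array([.01,.01,.1]+[.005]*len(extra))
    def cost(q):
        p=np.array(list(p0)+list(extra))+q*sc
        M=mask_of(m,partsf(*p[3:]),p,z0,roi)>0
        return (M^T).sum()/T.sum()
    r=min((minimize(cost,x0,method="Nelder-Mead",options=dict(initial_simplex=np.vstack([x0,x0+np.eye(len(sc))*.5]),xatol=.003,fatol=1e-4)) for x0 in (np.zeros(len(sc)),np.full(len(sc),.2))),key=lambda r:r.fun)
    p=np.array(list(p0)+list(extra))+r.x*sc
    M=mask_of(m,partsf(*p[3:]),p,z0,roi)
    vis=cv2.resize(im[roi[1]:roi[3],roi[0]:roi[2]],None,fx=S,fy=S,interpolation=cv2.INTER_CUBIC)
    cs,_=cv2.findContours(M,cv2.RETR_LIST,cv2.CHAIN_APPROX_NONE);cv2.drawContours(vis,cs,-1,(0,0,255),1)
    cs,_=cv2.findContours(T.astype(np.uint8),cv2.RETR_LIST,cv2.CHAIN_APPROX_NONE);cv2.drawContours(vis,cs,-1,(0,255,0),1)
    return p,r.fun,vis
def seg_white(im):
    hsv=cv2.cvtColor(im,cv2.COLOR_BGR2HSV)
    M=((hsv[...,1]<45)&(hsv[...,2]>70)).astype(np.uint8)*255
    n,l,st,_=cv2.connectedComponentsWithStats(M)
    return M
E
python3 - <<'E'
from fit import *
m,im=load("w1")
d=lambda a,b:(150+a/5,20+b/5)
for n,a,b in(("long",(370,224),(697,192)),("short",(398,590),(601,546))):
    A,B=p2w(m,d(*a),.005),p2w(m,d(*b),.005)
    print(n,(A+B)/2,np.linalg.norm(A-B),np.degrees(np.arctan2(*(B-A)[1::-1])))
V=[]
for n,L,p0,roi in(("short",.063,(.428,.404,1.365),(330,60,415,115)),("long",.087,(.541,.403,1.57),(318,163,410,203))):
    for z0 in (0.,.002):
        p,f,vis=fit(m,im,seg_white,lambda W:rest_parts(L,W),p0,z0,roi,extra=(.026,))
        print(n,z0,p.round(4),np.degrees(p[2]).round(2),round(f,4))
    V.append(vis)
w=max(v.shape[1] for v in V)
cv2.imwrite("pics/fit1.png",np.vstack([cv2.copyMakeBorder(v,0,0,0,w-v.shape[1],0) for v in V]))
E
```

```text
long [0.40559537 0.275717   0.005     ] 0.07415703865276568 95.41177491513328
short [0.48568115 0.26804013 0.005     ] 0.04989802099053531 102.27163849919273
short 0.0 [0.434  0.4071 1.3271 0.0281] 76.04 0.0515
short 0.002 [0.4341 0.4063 1.323  0.0285] 75.8 0.0573
long 0.0 [0.5455 0.4041 1.5675 0.0256] 89.81 0.0646
long 0.002 [0.5453 0.4033 1.5714 0.0263] 90.04 0.0689
```

View pics/fit1.png

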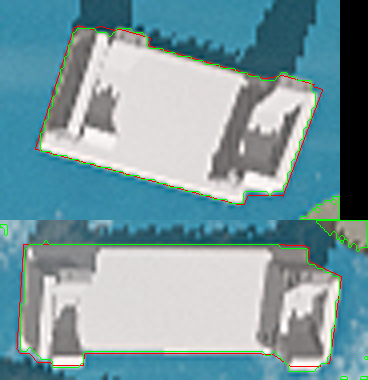

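Request:
apply_moves:
  motion:
    - [0.019, -0.003, 0.01, 7.8]
    - [0, 0, 0.02, 7.8]
    - [0, 0, 0.02, 7.8]
    - [0, 0, 0.02, 7.8]
    - [0, 0, 0.02, 7.8]
  gripper: 0.5

```text
time_s: 1.7
ee_pos: [0.5037, 0.2727, 0.1477]
tool_rot: [0.337, 0.942, -0.0, -0.0]
force: [1.1, -0.2, -0.4]
opening: 0.57
```

Request:
apply_moves:
  motion:
    - [0, 0, 0.02, 7.8]
    - [0, 0, 0.02, 7.8]
    - [0, 0, 0.02, 7.8]
    - [0, 0, 0.01, 7.8]
    - [0, 0, 0, 7.8]

```text
time_s: 2.2
ee_pos: [0.503, 0.2724, 0.0768]
tool_rot: [0.632, 0.775, -0.001, -0.001]
force: [-0.6, 0.6, 1.4]
opening: 0.503
```

Run:
```python
from h import *
go((.4857,.2680,.04),12.3);print(get_state()["opening"])
```

```text
tcp [0.503  0.2724 0.0768] yaw_y 11.63 shift tool [-0.0008 -0.0177  0.0369]
turn deg -0.67  shift in turned axes [-0.0006 -0.0177  0.0369]
0.5027215504778397
```

Request:
apply_moves:
  motion:
    - [0, -0.009, 0.018, -0.7]
    - [-0.001, -0.009, 0.018, 0]
    - [0, 0, 0, 0]

```text
time_s: 2.5
ee_pos: [0.4846, 0.2674, 0.0407]
tool_rot: [0.625, 0.781, -0.002, -0.001]
force: [0.3, 0.5, -0.4]
opening: 0.5
```

Run:
```python
from h import *
go((.4857,.2680,.003),12.3)
m,im=snap("wrist","w2")
cv2.imwrite("pics/w2b.png",cv2.resize(im,(800,600),interpolation=cv2.INTER_CUBIC))
```

```text
tcp [0.4846 0.2674 0.0407] yaw_y 12.67 shift tool [0.0004 0.0014 0.0376]
turn deg 0.37  shift in turned axes [0.0004 0.0014 0.0376]
```

View pics/w2b.png

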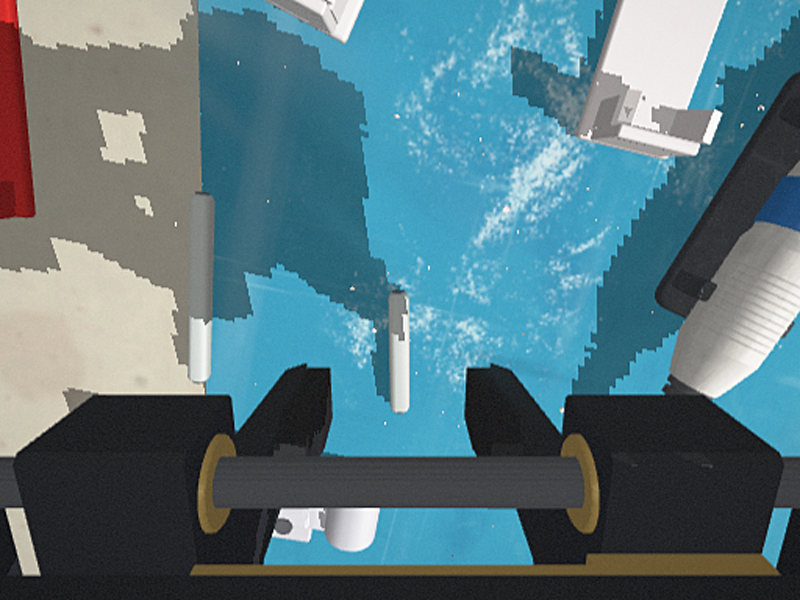

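Run:
```python
from h import *
m,im=load("w2")
A,B=[p2w(m,(a/1.5625,b/1.5625),.005) for a,b in((399.5,292),(400,411))]
print((A+B)/2,np.linalg.norm(A-B),np.degrees(np.arctan2(*(B-A)[1::-1])))
A,B=[p2w(m,(a/1.5625,b/1.5625),.005) for a,b in((203,194),(200,381))]
print((A+B)/2,np.linalg.norm(A-B),np.degrees(np.arctan2(*(B-A)[1::-1])))
```

```text
[0.48601991 0.26616961 0.005     ] 0.05123111359663878 -77.06823958032747
[0.40529824 0.27389167 0.005     ] 0.07548554405426541 -84.70135882902558
```

Request:
apply_moves:
  motion:
    - [0, 0.001, 0.015, 0]
    - [0, 0, 0.015, 0]
    - [0, 0, 0.006, 0]
    - [0, 0, 0, 0]

```text
time_s: 2.95
ee_pos: [0.4876, 0.2681, 0.006]
tool_rot: [0.625, 0.781, -0.0, -0.0]
force: [-0.5, -0.0, -0.1]
opening: 0.501
```

Request:
apply_moves:
  motion:
    - [0, 0, 0.001, 0]
    - [0, 0, 0, 0]
    - [0, 0, 0, 0]
    - [0, 0, 0, 0]
    - [0, 0, 0, 0]
  gripper: 1.0

```text
time_s: 3.45
ee_pos: [0.4877, 0.2681, 0.0059]
tool_rot: [0.625, 0.781, 0.0, 0.0]
force: [-0.6, -0.4, 0.5]
opening: 0.08
```

Request:
apply_moves:
  motion:
    - [0, 0, 0, 0]
    - [0, 0, 0, 0]
    - [0, 0, 0.002, 0]
    - [0, 0, 0.002, 0]
    - [0, 0, 0, 0]
  gripper: 0.75

```text
time_s: 3.95
ee_pos: [0.4877, 0.2681, 0.0026]
tool_rot: [0.625, 0.781, -0.0, 0.0]
force: [-3.8, -1.6, 11.8]
opening: 0.25
```

Request:
apply_moves:
  motion:
    - [0, 0, 0, 0]
    - [0, 0, 0, 0]
    - [0, 0, 0, 0]
    - [0, 0, 0, 0]
  gripper: 1.0

```text
time_s: 4.35
ee_pos: [0.488, 0.2683, 0.0026]
tool_rot: [0.625, 0.781, 0.001, 0.0]
force: [-2.0, -1.0, 9.9]
opening: 0.084
```

Request:
apply_moves:
  motion:
    - [0, 0, -0.03, 0]
    - [0, 0, -0.03, 0]
    - [0.03, -0.004, 0, 0]
    - [0.03, -0.004, 0, 0]
    - [0.03, -0.004, 0, 0]

```text
time_s: 4.85
ee_pos: [0.4558, 0.3542, 0.0617]
tool_rot: [0.625, 0.781, 0.0, 0.0]
force: [0.6, -0.4, -0.7]
opening: 0.086
```

Request:
apply_moves:
  motion:
    - [0.03, -0.005, 0, 0]
    - [0.026, -0.005, 0, 6.6]
    - [0, 0, 0, 6.6]
    - [0, 0, 0, 6.6]
    - [0, 0, 0, 6.6]

```text
time_s: 5.35
ee_pos: [0.4338, 0.4059, 0.0613]
tool_rot: [0.788, 0.616, -0.0, -0.0]
force: [0.0, 0.4, 0.5]
opening: 0.081
```

Run:
```python
from h import *
go((.4341,.4062,.0225),-14.2)
m,im=snap("wrist","w3")
cv2.imwrite("pics/w3b.png",cv2.resize(im,(800,600),interpolation=cv2.INTER_CUBIC))
```

```text
tcp [0.4338 0.4059 0.0613] yaw_y -13.97 shift tool [0.0004 0.0002 0.0388]
turn deg 0.23  shift in turned axes [0.0004 0.0002 0.0388]
```

View pics/w3b.png

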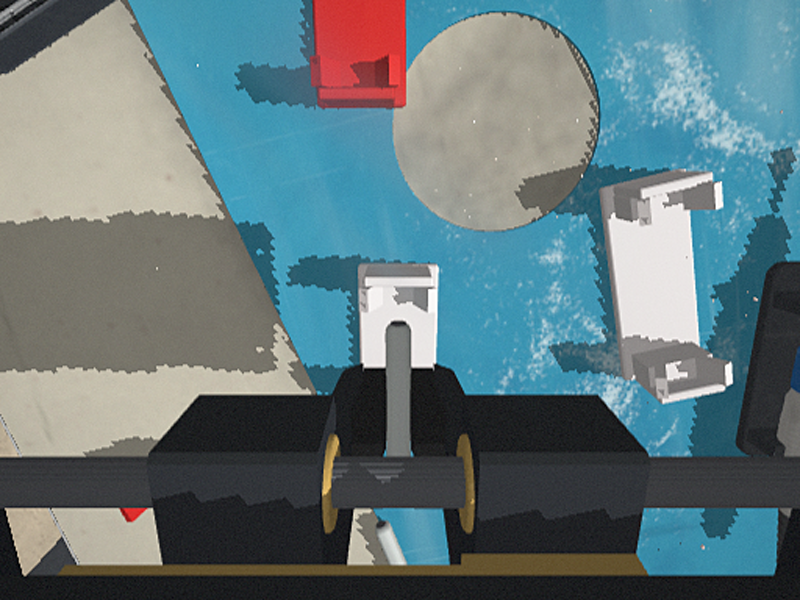

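Run:
```python
from h import *
from fit import *
m,im=load("w3")
f=lambda a,b,z:p2w(m,(a/1.5625,b/1.5625),z)
E=f(397,322,.0695);C=f(398,440,.0695)
p=np.array([.4338,.4059]);u=np.array([np.cos(np.radians(76)),np.sin(np.radians(76))]);n=np.array([u[1],-u[0]])
for X in(E,C): print("pin pt along,perp from TCP",(X[:2]-p)@u,(X[:2]-p)@n)
roi=(200,150,310,235)
V=cv2.resize(im[150:260,200:310],None,fx=6,fy=6,interpolation=cv2.INTER_CUBIC)
for z0,c in((.0,(0,255,0)),(.0025,(0,0,255))):
  q={0:(.434,.4071,1.3271),.0025:(.4341,.4062,1.323)}[z0]
  for P in rest_parts(.063,.0283):
    uv=np.array([proj(m,X) for X in place(P,*q,z0)]);h=cv2.convexHull(((uv+.5-[200,150])*6).astype(np.int32));cv2.polylines(V,[h],True,c,1)
cv2.imwrite("pics/w3c.png",V)
```

```text
pin pt along,perp from TCP 0.02657309915932545 0.00047974757202393043
pin pt along,perp from TCP -0.013525909506000225 0.0007843700617163162
```

View pics/w3c.png

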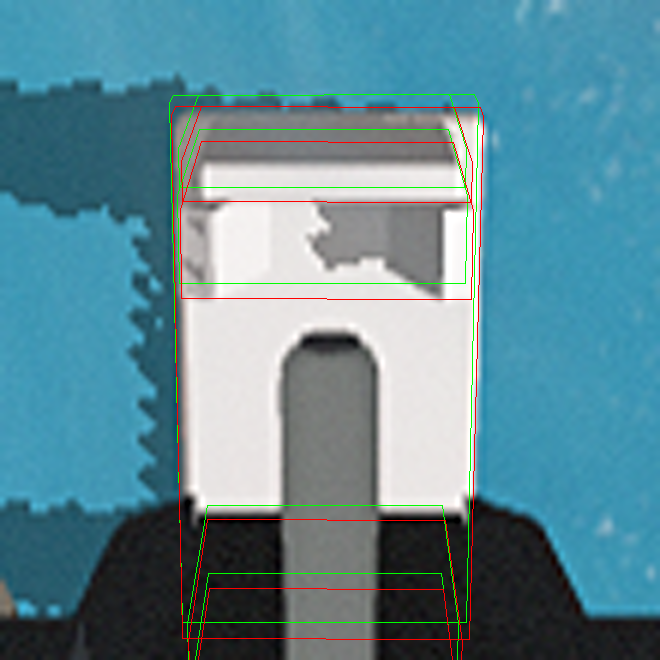

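Request:
apply_moves:
  motion:
    - [-0.001, 0, 0.012, 0]
    - [0, 0, 0.012, 0]
    - [0, 0, 0.006, 0]
    - [0, 0, 0.003, 0]
    - [0, 0, 0, 0]

```text
time_s: 5.9
ee_pos: [0.4337, 0.4046, 0.0281]
tool_rot: [0.786, 0.618, -0.0, -0.0]
force: [-1.1, -0.2, 0.0]
opening: 0.086
```

Request:
apply_moves:
  motion:
    - [0, 0, 0.002, 0]
    - [0, 0, 0.002, 0]
    - [0, 0, 0, 0]

```text
time_s: 6.2
ee_pos: [0.4338, 0.4047, 0.0246]
tool_rot: [0.787, 0.618, -0.0, 0.0]
force: [-0.5, -0.2, -0.1]
opening: 0.088
```

Request:
apply_moves:
  motion:
    - [0, 0, 0.001, 0]
    - [0, 0, 0.001, 0]
    - [0, 0, 0, 0]

```text
time_s: 6.5
ee_pos: [0.4339, 0.4048, 0.0227]
tool_rot: [0.787, 0.618, 0.0, -0.0]
force: [0.1, -0.3, -0.2]
opening: 0.09
```

Request:
apply_moves:
  motion:
    - [0, 0, 0.001, 0]
    - [0, 0, 0, 0]

```text
time_s: 6.7
ee_pos: [0.434, 0.4048, 0.0226]
tool_rot: [0.787, 0.618, 0.0, 0.0]
force: [-3.4, -2.3, 8.0]
opening: 0.084
```

Request:
apply_moves:
  motion:
    - [0, 0, 0, 0]
    - [0, 0, 0, 0]
    - [0, 0, 0, 0]
    - [0, 0, -0.015, 0]
    - [0, 0, -0.03, 0]
  gripper: 0.72

```text
time_s: 7.2
ee_pos: [0.433, 0.4042, 0.0662]
tool_rot: [0.787, 0.617, -0.002, -0.0]
force: [0.4, 0.2, 1.2]
opening: 0.28
```

Run:
```python
from h import *
go((.4075,.275,.05),5.2)
```

```text
tcp [0.433  0.4042 0.0662] yaw_y -13.74 shift tool [-0.1315  0.0059  0.0166]
turn deg -18.94  shift in turned axes [-0.1263 -0.0371  0.0166]
```

Request:
apply_moves:
  motion:
    - [-0.03, 0, 0, 0]
    - [-0.03, 0.002, 0, 0]
    - [-0.03, 0.002, 0, 0]
    - [-0.0415, 0.002, 0, -6]
    - [0, 0, 0, -6.5]
  gripper: 0.6

```text
time_s: 7.7
ee_pos: [0.4077, 0.2727, 0.0675]
tool_rot: [0.714, 0.7, -0.001, -0.0]
force: [0.8, 0.3, -0.1]
opening: 0.399
```

Request:
apply_moves:
  motion:
    - [0, 0, 0.01, -6.5]
    - [0, 0, 0, 0]

```text
time_s: 7.9
ee_pos: [0.4084, 0.2753, 0.057]
tool_rot: [0.674, 0.739, -0.0, -0.0]
force: [0.1, 1.0, 0.4]
opening: 0.402
```

Run:
```python
from h import *
go((.406,.275,.003),5.2)
m,im=snap("wrist","w4")
cv2.imwrite("pics/w4b.png",cv2.resize(im,(800,600),interpolation=cv2.INTER_CUBIC))
```

```text
tcp [0.4084 0.2753 0.057 ] yaw_y 5.3 shift tool [-0.0001 -0.0024  0.054 ]
turn deg 0.1  shift in turned axes [-0.0001 -0.0024  0.054 ]
```

View pics/w4b.png

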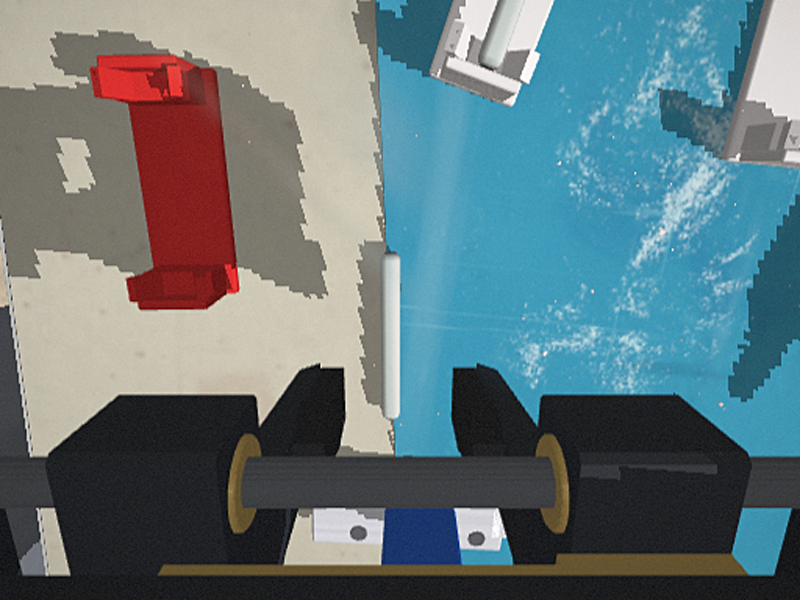

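Run:
```python
from h import *
m,im=load("w4")
A,B=[p2w(m,(a/1.5625,b/1.5625),.007) for a,b in((391,253),(391.5,416))]
M=(A+B)/2
print(M,np.linalg.norm(A-B),np.degrees(np.arctan2(*(B-A)[1::-1])));go((M[0],M[1],.003),5.2)
```

```text
[0.40614396 0.2749266  0.007     ] 0.0742016184351652 -84.77548499902511
tcp [0.4086 0.2756 0.0573] yaw_y 5.13 shift tool [-0.0005 -0.0025  0.0543]
turn deg -0.07  shift in turned axes [-0.0005 -0.0025  0.0543]
```

Request:
apply_moves:
  motion:
    - [0, -0.002, 0.015, 0]
    - [0, 0, 0.015, 0]
    - [0, 0, 0.015, 0]
    - [0, 0, 0.006, 0]
    - [0, 0, 0, 0]

```text
time_s: 8.45
ee_pos: [0.4064, 0.2755, 0.0057]
tool_rot: [0.674, 0.738, -0.0, -0.0]
force: [-1.0, -0.5, 0.2]
opening: 0.399
```

Request:
apply_moves:
  motion:
    - [0, 0, 0.0015, 0]
    - [0, 0, 0, 0]

```text
time_s: 8.65
ee_pos: [0.4068, 0.2756, 0.0048]
tool_rot: [0.674, 0.739, 0.0, 0.0]
force: [0.5, -0.4, 0.2]
opening: 0.403
```

Request:
apply_moves:
  motion:
    - [0, 0, 0.0015, 0]
    - [0, 0, 0, 0]

```text
time_s: 8.85
ee_pos: [0.4066, 0.2754, 0.0029]
tool_rot: [0.674, 0.739, 0.0, 0.0]
force: [0.2, -0.2, -0.0]
opening: 0.399
```

Request:
apply_moves:
  motion:
    - [0, 0, 0, 0]
    - [0, 0, 0, 0]
    - [0, 0, 0, 0]
    - [0, 0, 0, 0]
    - [0, 0, 0, 0]
  gripper: 1.0

```text
time_s: 9.35
ee_pos: [0.4065, 0.2754, 0.0027]
tool_rot: [0.674, 0.739, -0.0, -0.0]
force: [-0.3, 0.0, -0.2]
opening: 0.086
```

Request:
apply_moves:
  motion:
    - [0, 0, -0.035, 0]
    - [0, 0, -0.035, 0]
    - [0.028, 0.037, 0, 0]
    - [0.028, 0.037, 0, 0]
    - [0.028, 0.037, 0, 0]

```text
time_s: 9.85
ee_pos: [0.5105, 0.3704, 0.0733]
tool_rot: [0.674, 0.739, 0.0, 0.0]
force: [0.6, -0.6, 0.6]
opening: 0.086
```

Request:
apply_moves:
  motion:
    - [0.0285, 0.038, 0, 5.2]
    - [0, 0, 0, 0]
    - [0, 0, 0, 0]

```text
time_s: 10.15
ee_pos: [0.5442, 0.4011, 0.0715]
tool_rot: [0.706, 0.708, -0.001, -0.0]
force: [0.3, -1.1, -1.1]
opening: 0.083
```

```bash
cat > chk.py <<'E'
from h import *
from fit import *
go((.5453,.4025,.0225),0)
m,im=snap("wrist","w5")
s=get_state();p=s["ee_pos"][:2]
cv2.imwrite("pics/w5b.png",cv2.resize(im,(800,600),interpolation=cv2.INTER_CUBIC))
V=cv2.resize(im[120:260,190:330],None,fx=5,fy=5,interpolation=cv2.INTER_CUBIC)
for P in rest_parts(.087,.0263):
    uv=np.array([proj(m,X) for X in place(P,.5453,.4031,1.571,.0025)]);h=cv2.convexHull(((uv+.5-[190,120])*5).astype(np.int32));cv2.polylines(V,[h],True,(0,0,255),1)
cv2.imwrite("pics/w5c.png",V)
E
python3 chk.py
```

```text
tcp [0.5442 0.4011 0.0715] yaw_y 0.12 shift tool [0.0014 0.0012 0.049 ]
turn deg 0.12  shift in turned axes [0.0014 0.0012 0.049 ]
```

View pics/w5b.png

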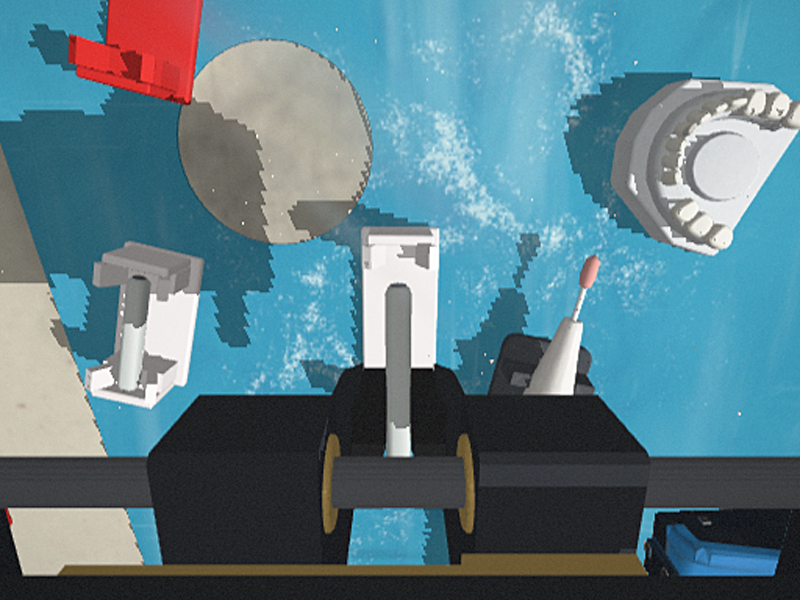

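View pics/w5c.png

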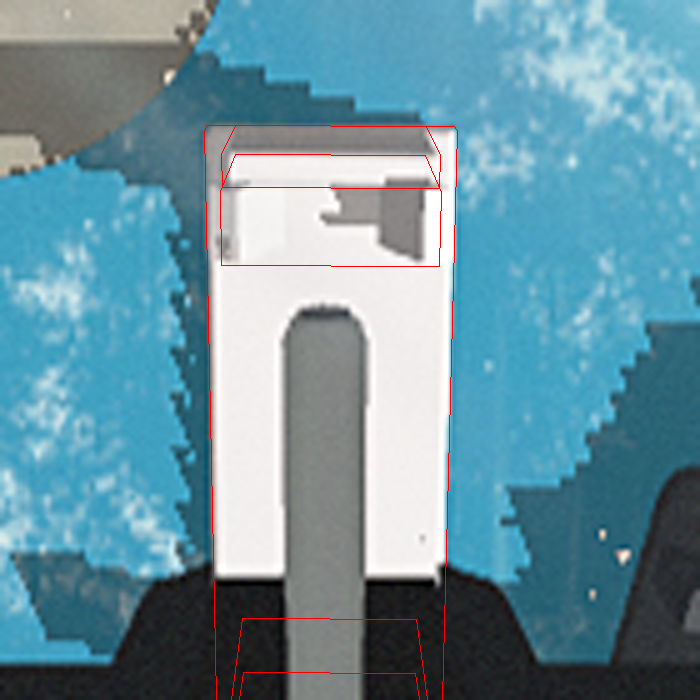

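Request:
apply_moves:
  motion:
    - [0.0015, 0.001, 0.015, 0]
    - [0, 0, 0.015, 0]
    - [0, 0, 0.009, 0]
    - [0, 0, 0.004, 0]
    - [0, 0, 0, 0]

```text
time_s: 10.7
ee_pos: [0.5452, 0.4024, 0.029]
tool_rot: [0.707, 0.708, -0.001, -0.0]
force: [0.2, -0.3, 0.2]
opening: 0.084
```

Request:
apply_moves:
  motion:
    - [0, 0, 0.002, 0]
    - [0, 0, 0.002, 0]
    - [0, 0, 0, 0]

```text
time_s: 11.0
ee_pos: [0.5455, 0.4026, 0.0257]
tool_rot: [0.707, 0.708, -0.0, 0.0]
force: [0.5, 0.1, -0.4]
opening: 0.084
```

Request:
apply_moves:
  motion:
    - [0, 0, 0.0015, 0]
    - [0, 0, 0.001, 0]
    - [0, 0, 0, 0]

```text
time_s: 11.3
ee_pos: [0.5455, 0.4026, 0.0231]
tool_rot: [0.707, 0.708, -0.0, -0.0]
force: [-0.3, 0.0, -0.5]
opening: 0.08
```

Request:
apply_moves:
  motion:
    - [0, 0, 0.001, 0]
    - [0, 0, 0, 0]

```text
time_s: 11.5
ee_pos: [0.5456, 0.4027, 0.0228]
tool_rot: [0.707, 0.708, 0.0, 0.0]
force: [-1.9, -0.6, 3.8]
opening: 0.084
```

Request:
apply_moves:
  motion:
    - [0, 0, 0, 0]
    - [0, 0, 0, 0]
    - [0, 0, 0, 0]
    - [0, 0, -0.015, 0]
    - [0, 0, -0.03, 0]
  gripper: 0.72

```text
time_s: 12.0
ee_pos: [0.5446, 0.4021, 0.0664]
tool_rot: [0.707, 0.708, -0.002, -0.001]
force: [-0.4, 0.1, 0.8]
opening: 0.279
```

Request:
apply_moves:
  motion:
    - [0, 0, -0.03, -8]
    - [0, 0, -0.03, -8]
    - [0, -0.03, -0.02, -8]
    - [0, -0.03, 0, -8]
    - [0, -0.03, 0, -8]
  gripper: 0.4

```text
time_s: 12.5
ee_pos: [0.463, 0.3661, 0.1489]
tool_rot: [0.419, 0.908, 0.001, 0.001]
force: [0.4, 0.1, 0.9]
opening: 0.6
```

Run:
```python
from h import *
go((.47,.24,.2),92)
m,im=snap("wrist","w6")
cv2.imwrite("pics/w6b.png",cv2.resize(im,(800,600),interpolation=cv2.INTER_CUBIC))
```

```text
tcp [0.463  0.3661 0.1489] yaw_y 40.43 shift tool [-0.1006 -0.0763 -0.0512]
turn deg -51.57  shift in turned axes [-0.0027 -0.1262 -0.0512]
```

View pics/w6b.png

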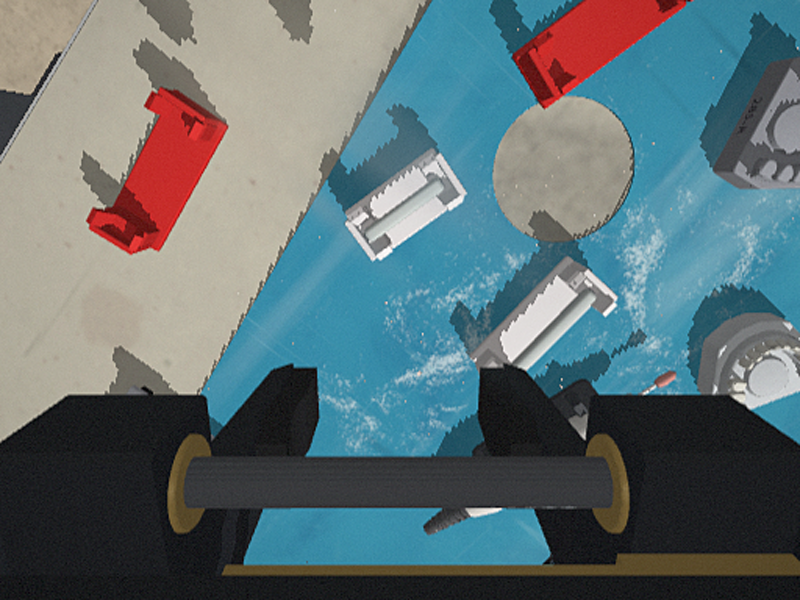

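Request:
apply_moves:
  motion:
    - [0, -0.03, -0.01, -7.4]
    - [0, -0.03, -0.01, -7.4]
    - [0, -0.03, -0.01, -7.4]
    - [-0.01, -0.03, -0.01, -7.4]
    - [-0.02, -0.03, 0, -7.4]

```text
time_s: 13.05
ee_pos: [0.406, 0.2335, 0.1896]
tool_rot: [0.109, 0.994, 0.001, 0.002]
force: [1.1, 0.5, 0.1]
opening: 0.599
```

Request:
apply_moves:
  motion:
    - [-0.03, -0.02, 0, -7.4]
    - [-0.03, -0.02, 0, -7.4]
    - [-0.02, 0, 0, 0]
    - [0, 0, 0, 0]

```text
time_s: 13.45
ee_pos: [0.481, 0.1848, 0.1879]
tool_rot: [-0.015, 1.0, 0.0, 0.001]
force: [-0.7, 0.6, 0.8]
opening: 0.602
```

Run:
```python
from h import *
go((.51,.19,.18),92)
m,im=snap("wrist","w7")
cv2.imwrite("pics/w7b.png",cv2.resize(im,(800,600),interpolation=cv2.INTER_CUBIC))
```

```text
tcp [0.481  0.1848 0.1879] yaw_y 91.74 shift tool [-0.0292  0.0043  0.008 ]
turn deg -0.26  shift in turned axes [-0.0292  0.0042  0.008 ]
```

View pics/w7b.png

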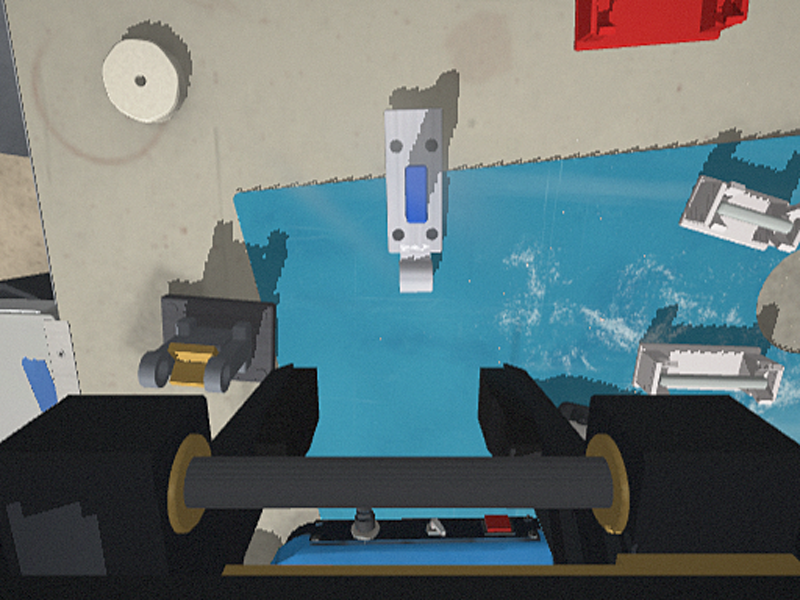

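Both pins look to be in their rests. Checking them enlarged, and fitting the leaf and block.

Run:
```python
from h import *
m,im=load("w7")
f=lambda a,b,s:cv2.resize(im[a[1]:b[1],a[0]:b[0]],None,fx=s,fy=s,interpolation=cv2.INTER_CUBIC)
cv2.imwrite("pics/w7c.png",f((400,105),(512,265),3.7))
cv2.imwrite("pics/w7d.png",f((240,65),(290,190),4.7))
cv2.imwrite("pics/w7e.png",f((80,180),(185,260),7))
```

```text
(no output)
```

View pics/w7c.png

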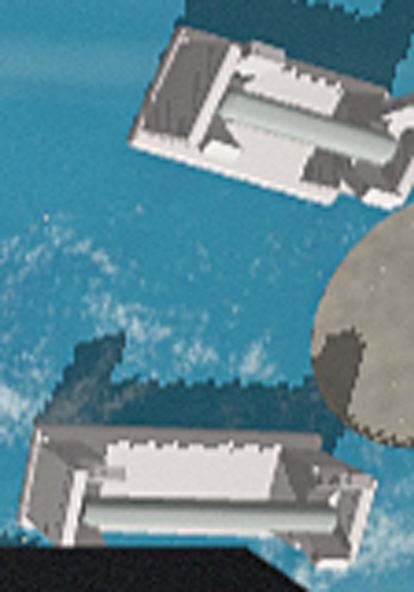

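View pics/w7d.png

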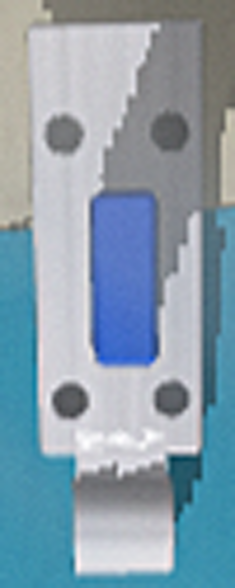

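View pics/w7e.png

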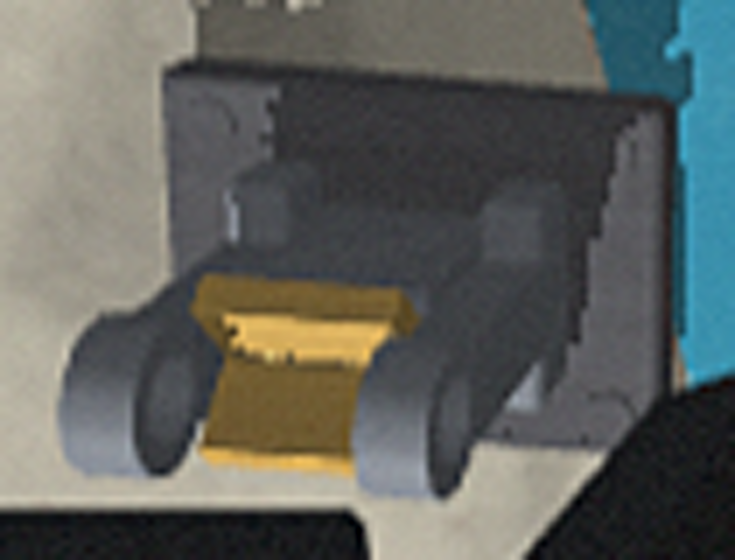

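```bash
cat > blk.py <<'E'
from h import *
from scipy.optimize import least_squares
m1,_=load("w1");m7,i7=load("w7");i1=cv2.imread("pics/w1.png")
e1=lambda a,b:(15+a/6-.4,135+b/6-.4); e7=lambda a,b:(80+a/7-.4,180+b/7-.4)
obs=[(m1,e1(183,78),(-.03,-.039,.010)),(m1,e1(580,94),(-.03,.039,.010)),(m1,e1(598,368),(.03,.039,.010)),
(m7,e7(166,72),(-.03,-.039,.010)),(m7,e7(674,106),(-.03,.039,.010)),
(m1,e1(356,300),(0,.024,.062)),(m1,e1(142,287),(0,-.014,.062)),
(m7,e7(447,437),(0,.024,.062)),(m7,e7(167,412),(0,-.014,.062))]
def W(X,p):
    c,s=np.cos(p[2]),np.sin(p[2]);return np.array([c*X[0]-s*X[1]+p[0],s*X[0]+c*X[1]+p[1],X[2]+p[3]])
fun=lambda p:np.concatenate([proj(m,W(X,p))-uv for m,uv,X in obs]+[[ (p[3]-.001)/.002]])
r=least_squares(fun,[.528,.06,0,.0])
print(r.x.round(4),np.degrees(r.x[2]).round(2));print(fun(r.x)[:-1].reshape(-1,2).round(1))
bb=W((0,0,.062),r.x);print("block_bore",bb)
# leaf
d=lambda a,b:(240+a/4.7-.4,65+b/4.7-.4)
z0=.002
R=[p2w(m7,d(*q),.054+z0) for q in((92,192),(157,192),(97,363),(157,362))]
print("rib",np.mean(R,0),[ (x*1000).round(1)[:2] for x in R])
a=R[2]+R[3]-R[0]-R[1];print("yaw rib",np.degrees(np.arctan2(a[1],a[0])))
H=[p2w(m7,d(*q),.0135+z0) for q in((65,133),(170,131),(70,400),(172,398))]
a=H[2]+H[3]-H[0]-H[1];print("holes",np.mean(H,0),"yaw",np.degrees(np.arctan2(a[1],a[0])))
b=H[1]-H[0]+H[3]-H[2];print("yaw2",np.degrees(np.arctan2(b[1],b[0]))-90)
K=[p2w(m7,d(*q),.020+z0) for q in((77,485),(172,483))];print("knuckle mid",np.mean(K,0))
def draw(m,im,roi,s,f):
    V=cv2.resize(im[roi[1]:roi[3],roi[0]:roi[2]],None,fx=s,fy=s,interpolation=cv2.INTER_CUBIC)
    t=np.linspace(0,2*np.pi,40)
    L=[[(x,y,.01) for x,y in((-.03,-.039),(.03,-.039),(.03,.039),(-.03,.039),(-.03,-.039))]]
    for y in(-.024,-.014,.014,.024): L.append([(.011*np.cos(a),y,.062+.011*np.sin(a)) for a in t])
    for l in L:
        uv=np.array([proj(m,W(X,r.x)) for X in l]);cv2.polylines(V,[((uv+.5-[roi[0],roi[1]])*s).astype(np.int32)],False,(0,0,255),1)
    cv2.imwrite(f,V)
draw(m7,i7,(80,180,185,260),7,"pics/b7.png");draw(m1,i1,(15,135,125,210),6,"pics/b1.png")
E
python3 blk.py
```

```text
[ 0.5338  0.0595 -0.0498  0.0023] -2.85
[[-1.7 -0.5]
 [-2.1  0.3]
 [-1.5  2.7]
 [-1.  -0. ]
 [-0.6  0.7]
 [ 1.2  0.3]
 [ 0.8  0.6]
 [ 2.2 -1.9]
 [ 1.6 -1.3]]
block_bore [0.53377276 0.05948401 0.06434008]
rib [0.4252137  0.19316417 0.056     ] [array([410. , 186.4]), array([409.6, 198.2]), array([440.9, 188.4]), array([440.4, 199.7])]
yaw rib 3.1796968129633947
holes [0.42552324 0.19326763 0.0155    ] yaw 3.0198382346787995
yaw2 2.792207767172002
knuckle mid [0.47052764 0.19595563 0.022     ]
```

View pics/b7.png

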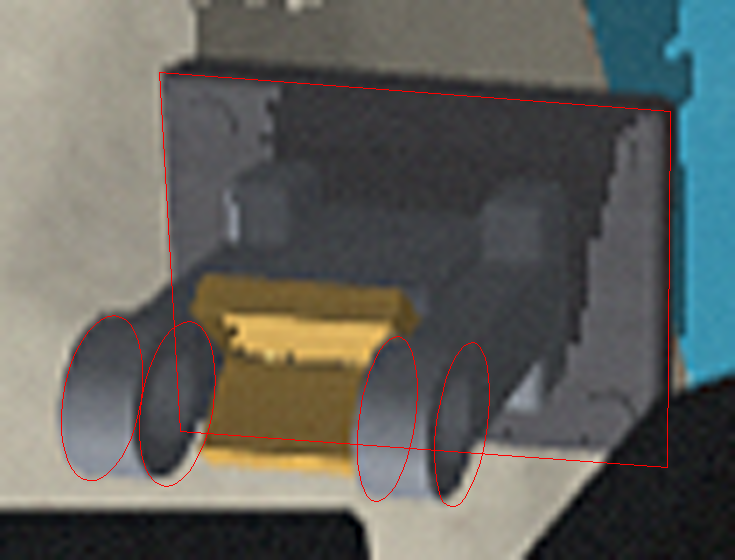

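View pics/b1.png

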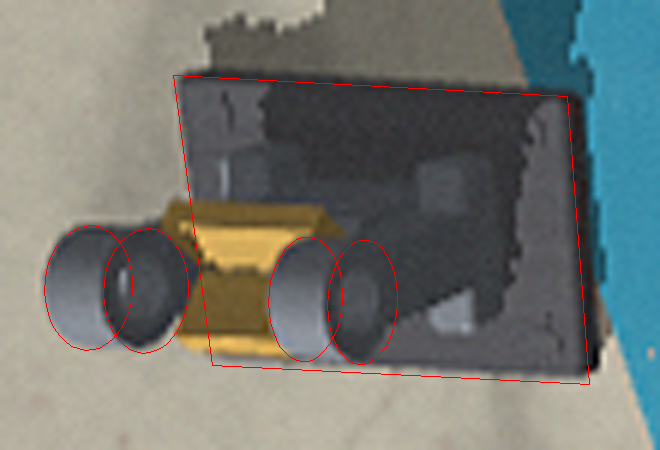

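Request:
apply_moves:
  motion:
    - [-0.03, -0.03, 0, 0]
    - [-0.03, -0.03, 0, 0]
    - [-0.03, -0.03, 0, 0]
    - [-0.03, -0.03, 0.01, 4.7]
    - [0, 0, 0.01, 0]

```text
time_s: 14.0
ee_pos: [0.6048, 0.067, 0.167]
tool_rot: [0.027, 1.0, -0.0, 0.001]
force: [-0.1, 0.4, -0.1]
opening: 0.601
```

Run:
```python
from h import *
go((.605,.06,.17),87)
m,im=snap("wrist","w8")
cv2.imwrite("pics/w8b.png",cv2.resize(im[0:240,100:420],None,fx=2.5,fy=2.5,interpolation=cv2.INTER_CUBIC))
```

```text
tcp [0.6048 0.067  0.167 ] yaw_y 86.87 shift tool [-0.0006 -0.007  -0.0029]
turn deg -0.13  shift in turned axes [-0.0006 -0.007  -0.0029]
```

View pics/w8b.png

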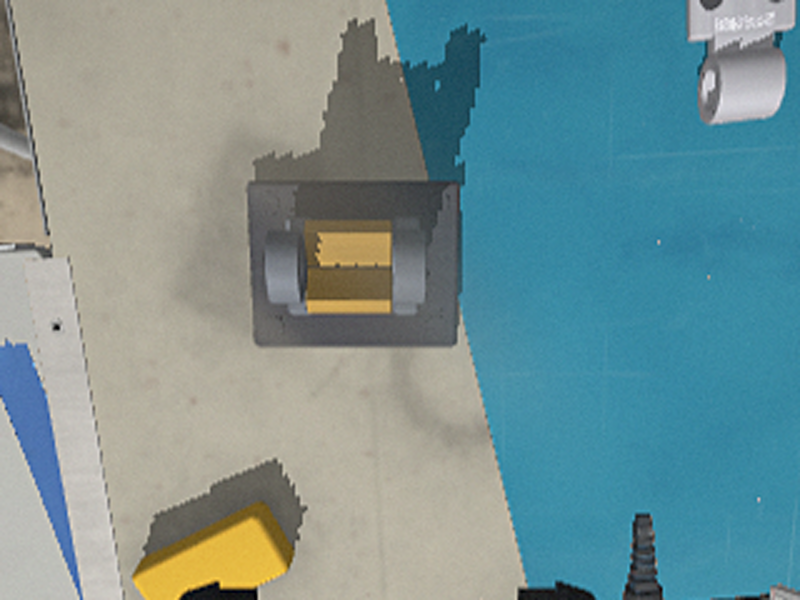

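Run:
```python
from h import *
m,im=load("w8")
V=cv2.resize(im[65:145,190:295],None,fx=7,fy=7,interpolation=cv2.INTER_CUBIC)
V=cv2.convertScaleAbs(V,alpha=1.6,beta=10)
cv2.imwrite("pics/w8c.png",V)
```

```text
(no output)
```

View pics/w8c.png

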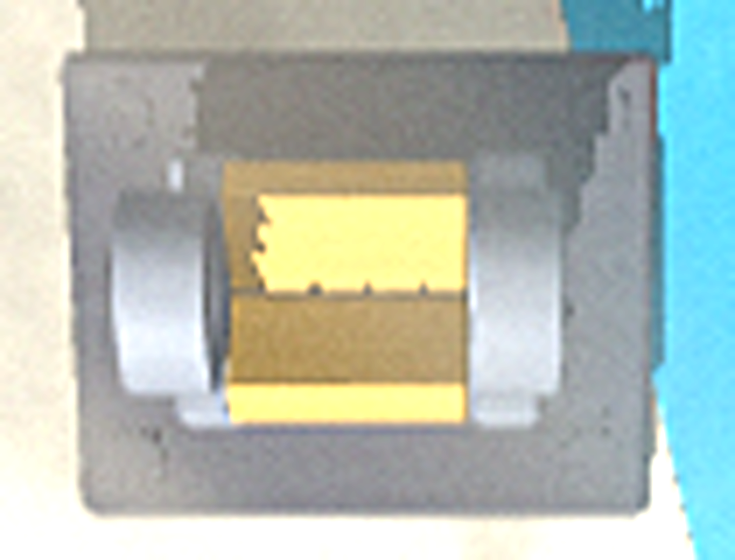

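Run:
```python
from h import *
from scipy.optimize import least_squares
m,im=load("w8")
e=lambda a,b:(190+a/7-.43,65+b/7-.43)
obs=[(e(68,60),(-.03,-.039,.010)),(e(655,62),(-.03,.039,.010)),(e(85,515),(.03,-.039,.010)),(e(649,513),(.03,.039,.010)),
(e(470,293),(0,.014,.073)),(e(562,293),(0,.024,.073)),(e(207,292),(0,-.014,.073)),(e(112,291),(0,-.024,.073)),
(e(232,294),(0,-.014,.0464)),(e(467,293),(0,.014,.0464))]
def W(X,p):
    c,s=np.cos(p[2]),np.sin(p[2]);return np.array([c*X[0]-s*X[1]+p[0],s*X[0]+c*X[1]+p[1],X[2]+p[3]])
for pr in(1e-5,10):
    fun=lambda p:np.concatenate([proj(m,W(X,p))-uv for uv,X in obs]+[[ (p[3]-.000)/pr]])
    r=least_squares(fun,[.528,.06,0,.0],x_scale=[.01,.01,.1,.01])
    print(r.x.round(4),np.degrees(r.x[2]).round(2));print(fun(r.x)[:-1].reshape(-1,2).round(1).tolist())
# leaf knuckle in this view
```

```text
[ 0.534   0.0582 -0.0556 -0.    ] -3.19
[[-1.1, -1.2], [0.8, -1.5], [-0.4, 0.5], [-0.0, 0.8], [0.1, 0.2], [0.4, 0.3], [-0.1, 0.4], [0.0, 0.5], [-0.1, -0.1], [0.3, 0.1]]
[ 0.534   0.058  -0.0557 -0.0048] -3.19
[[-0.4, -0.7], [0.1, -0.9], [0.2, -0.0], [-0.7, 0.3], [-0.3, 0.2], [-0.2, 0.2], [0.3, 0.3], [0.7, 0.5], [0.2, -0.1], [-0.0, 0.0]]
```

Request:
apply_moves:
  motion:
    - [0.037, 0.023, 0, 0]
    - [0.037, 0.023, 0, 0]
    - [0.037, 0.023, 0, 0]
    - [0.037, 0.023, 0.01, 0]
    - [0.037, 0.023, 0.02, -6.1]

```text
time_s: 14.55
ee_pos: [0.4214, 0.1954, 0.1385]
tool_rot: [-0.03, 1.0, 0.0, 0.001]
force: [0.6, 0.7, -0.4]
opening: 0.601
```

Request:
apply_moves:
  motion:
    - [0, 0, 0.03, 0]
    - [0, 0, 0.02, 0]
    - [0, 0, 0, 0]

```text
time_s: 14.85
ee_pos: [0.4212, 0.1944, 0.086]
tool_rot: [-0.03, 1.0, -0.0, -0.002]
force: [0.5, -0.4, 0.4]
opening: 0.598
```

Run:
```python
from h import *
go((.4252,.1932,.02),93)
m,im=snap("wrist","w9")
cv2.imwrite("pics/w9b.png",cv2.resize(im,(800,600),interpolation=cv2.INTER_CUBIC))
```

```text
tcp [0.4212 0.1944 0.086 ] yaw_y 93.41 shift tool [-0.0042 -0.0014  0.066 ]
turn deg 0.41  shift in turned axes [-0.0042 -0.0013  0.066 ]
```

View pics/w9b.png

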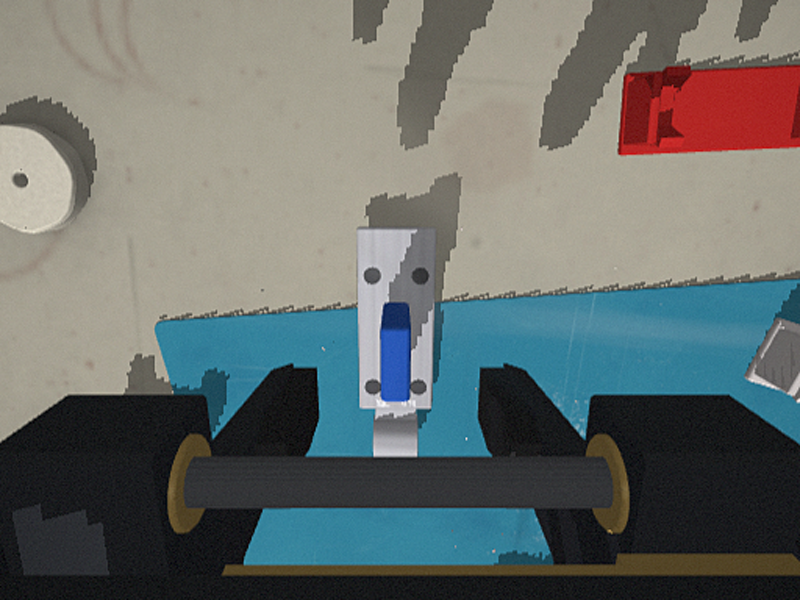

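Run:
```python
from h import *
m,im=load("w9")
c=lambda a,b,z:p2w(m,(a/1.5625-.2,b/1.5625-.2),z)
z=.054+.002
R=[c(*q,z) for q in((381,333),(410,333),(380,400),(409.5,400))]
M=np.mean(R,0);a=R[2]+R[3]-R[0]-R[1];print(M,np.degrees(np.arctan2(a[1],a[0])),[(x*1e3).round(1)[:2] for x in R])
H=[c(*q,.0155) for q in((372,276),(420,275),(373,387),(419,387))]
a=H[2]+H[3]-H[0]-H[1];print(np.mean(H,0),np.degrees(np.arctan2(a[1],a[0])))
go((M[0],M[1],.02),93)
```

```text
[0.42610512 0.19318842 0.056     ] 2.697350343241169 [array([412.3, 187. ]), array([411.6, 198.1]), array([440.6, 188. ]), array([439.9, 199.8])]
[0.42597713 0.19333841 0.0155    ] 3.323765357073103
tcp [0.4225 0.1943 0.0874] yaw_y 93.38 shift tool [-0.0037 -0.0013  0.0674]
turn deg 0.38  shift in turned axes [-0.0037 -0.0012  0.0674]
```

Request:
apply_moves:
  motion:
    - [-0.004, -0.001, 0.015, 0.4]
    - [0, 0, 0.02, 0]
    - [0, 0, 0.02, 0]
    - [0, 0, 0.009, 0]
    - [0, 0, 0, 0]

```text
time_s: 15.4
ee_pos: [0.4279, 0.1929, 0.0235]
tool_rot: [-0.025, 1.0, 0.0, -0.0]
force: [0.5, 0.2, -0.4]
opening: 0.604
```

Request:
apply_moves:
  motion:
    - [0, 0, 0.002, 0]
    - [0, 0, 0, 0]
    - [0, 0, 0, 0]

```text
time_s: 15.7
ee_pos: [0.4284, 0.1929, 0.0219]
tool_rot: [-0.025, 1.0, 0.0, 0.001]
force: [-0.5, -0.2, 0.0]
opening: 0.604
```

Request:
apply_moves:
  motion:
    - [0, 0, 0.0015, 0]
    - [0, 0, 0, 0]
    - [0, 0, 0, 0]
    - [0, 0, 0, 0]
    - [0, 0, 0, 0]
  gripper: 1.0

```text
time_s: 16.2
ee_pos: [0.4281, 0.1927, 0.0197]
tool_rot: [-0.025, 1.0, -0.0, -0.0]
force: [0.4, -0.2, -0.8]
opening: 0.169
```

Request:
apply_moves:
  motion:
    - [0, 0, 0, 0]
    - [0, 0, 0, 0]
    - [0, 0, 0, 0]

```text
time_s: 16.5
ee_pos: [0.4281, 0.1928, 0.0197]
tool_rot: [-0.025, 1.0, 0.0, 0.0]
force: [0.8, 1.0, -0.4]
opening: 0.133
```

Request:
apply_moves:
  motion:
    - [0, 0, -0.01, 0]
    - [0, 0, -0.025, 0]
    - [0, 0, -0.03, 0]
    - [0, 0, -0.025, 0]
    - [0, 0, -0.012, 0]

```text
time_s: 17.0
ee_pos: [0.4287, 0.1929, 0.1244]
tool_rot: [-0.025, 1.0, 0.0, 0.002]
force: [0.0, -0.0, -1.9]
opening: 0.132
```

Request:
apply_moves:
  motion:
    - [-0.006, -0.018, 0, 0]
    - [-0.01, -0.03, 0, 0]
    - [-0.012, -0.035, 0, 0]
    - [-0.01, -0.03, 0, 3]
    - [-0.008, -0.02, 0, 3.1]

```text
time_s: 17.5
ee_pos: [0.4801, 0.06, 0.1224]
tool_rot: [0.03, 1.0, -0.0, 0.0]
force: [0.3, 1.3, -2.3]
opening: 0.134
```

Request:
apply_moves:
  motion:
    - [0, 0, 0, 0]
    - [0, 0, 0, 0]

```text
time_s: 17.7
ee_pos: [0.4793, 0.062, 0.122]
tool_rot: [0.028, 1.0, 0.0, -0.0]
force: [-0.5, 0.8, -1.8]
opening: 0.135
```

Run:
```python
from h import *
go((.481,.061,.071),86.8)
m,im=snap("wrist","w10")
cv2.imwrite("pics/w10b.png",cv2.resize(im,(800,600),interpolation=cv2.INTER_CUBIC))
m,im=snap("scene","s10")
cv2.imwrite("pics/s10b.png",cv2.resize(im[100:250,200:400],None,fx=4,fy=4,interpolation=cv2.INTER_CUBIC))
m,im=snap("top","t10")
cv2.imwrite("pics/t10b.png",cv2.resize(im[130:260,230:380],None,fx=4.5,fy=4.5,interpolation=cv2.INTER_CUBIC))
```

```text
tcp [0.4793 0.062  0.122 ] yaw_y 86.79 shift tool [-0.0017 -0.0009  0.051 ]
turn deg -0.01  shift in turned axes [-0.0017 -0.0009  0.051 ]
```

View pics/w10b.png

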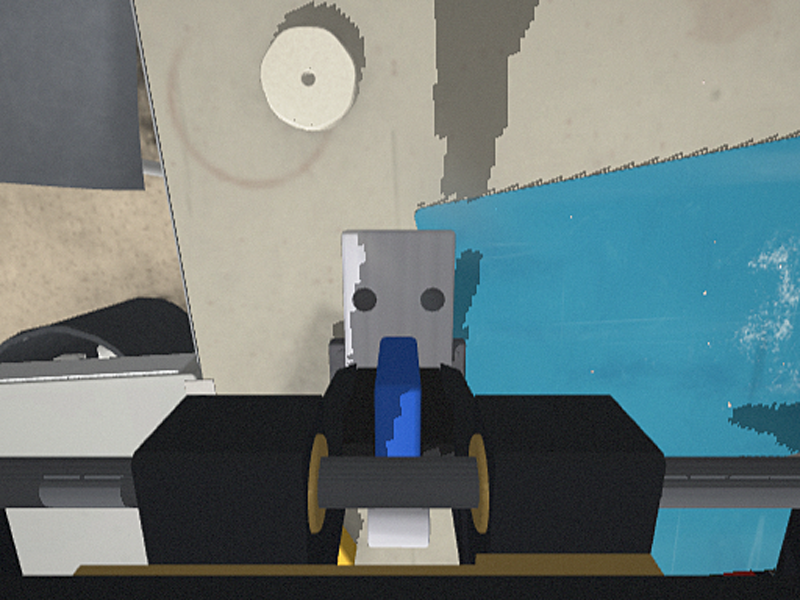

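View pics/s10b.png

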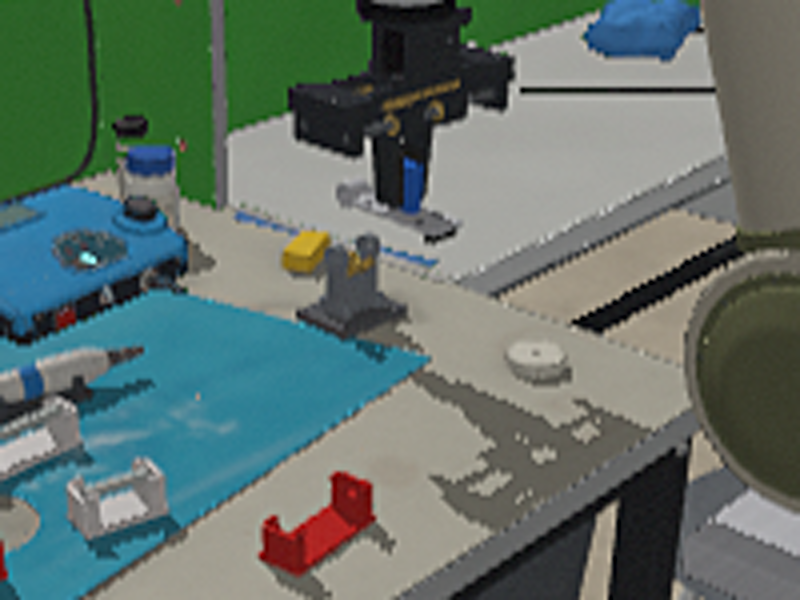

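View pics/t10b.png

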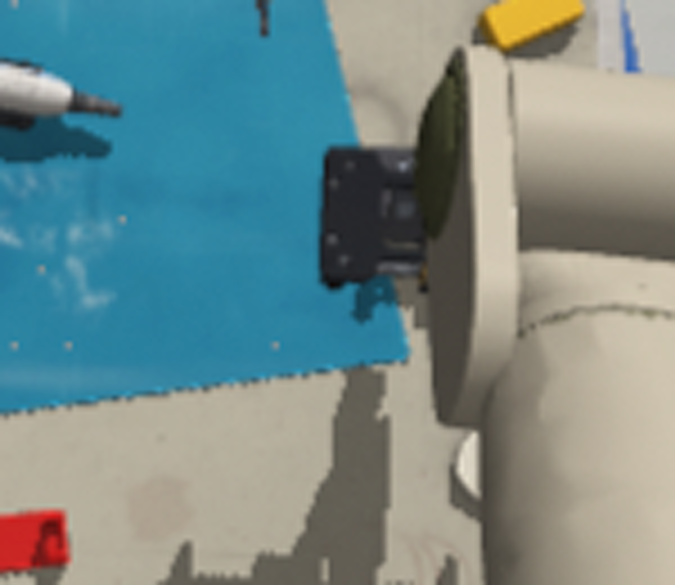

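Run:
```python
from h import *
m,im=load("w10")
V=cv2.resize(im[310:365,215:300],None,fx=8,fy=8,interpolation=cv2.INTER_CUBIC);cv2.imwrite("pics/w10c.png",cv2.convertScaleAbs(V,alpha=1.3,beta=20))
p,R=tool()
# predicted knuckle box for bore at tool x=-d, lateral o
def corners(d,o,zs,N=60):
    u=-R[:,0];l=R[:,1];B=p+u*d+l*o+np.array([0,0,zs])
    t=np.linspace(0,2*np.pi,N)
    uv=np.array([proj(m,B+l*s+.011*(np.cos(a)*u+np.sin(a)*np.array([0,0,1]))) for s in(-.011,.011) for a in t])
    return uv.min(0)*1.5625,uv.max(0)*1.5625
for d in(.052,.053,.055,.057):
  for zs in(-.0087,-.006): print(d,zs,*[c.round(1) for c in corners(d,0,zs)])
```

```text
0.052 -0.0087 [369.5 473.3] [431.5 536.4]
0.052 -0.006 [369.1 477.7] [432.  541.9]
0.053 -0.0087 [369.6 475.6] [431.5 538.7]
0.053 -0.006 [369.2 480. ] [432.  544.2]
0.055 -0.0087 [369.7 480.1] [431.4 543.2]
0.055 -0.006 [369.3 484.5] [431.9 548.7]
0.057 -0.0087 [369.8 484.5] [431.3 547.6]
0.057 -0.006 [369.4 489. ] [431.8 553.2]
```

View pics/w10c.png

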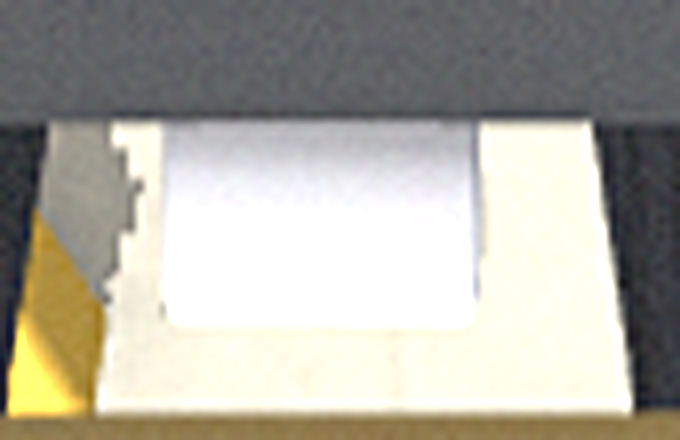

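Request:
apply_moves:
  motion:
    - [0, 0, 0.01, 0]
    - [0, 0, 0.01, 0]
    - [0, 0, 0.005, 0]
    - [0, 0, 0, 0]

```text
time_s: 18.25
ee_pos: [0.4791, 0.062, 0.0956]
tool_rot: [0.028, 1.0, 0.0, -0.001]
force: [0.1, 1.2, -2.0]
opening: 0.132
```

Run:
```python
from h import *
go((.4791,.062,.071),86.8)
m,im=snap("wrist","w11")
cv2.imwrite("pics/w11b.png",cv2.resize(im[180:384,180:340],None,fx=3.8,fy=2.9,interpolation=cv2.INTER_CUBIC))
m,im=snap("scene","s11")
cv2.imwrite("pics/s11b.png",cv2.resize(im[130:200,260:330],None,fx=8,fy=8,interpolation=cv2.INTER_CUBIC))
```

```text
tcp [0.4791 0.062  0.0956] yaw_y 86.78 shift tool [-0.0001  0.      0.0246]
turn deg -0.02  shift in turned axes [-0.0001  0.      0.0246]
```

View pics/w11b.png

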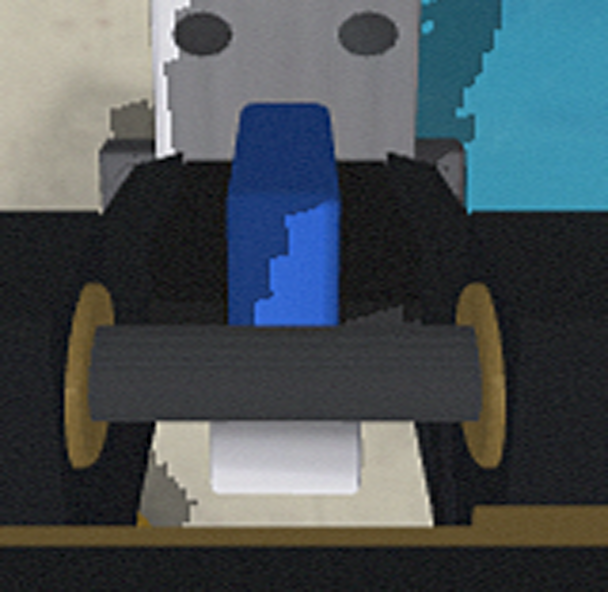

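View pics/s11b.png

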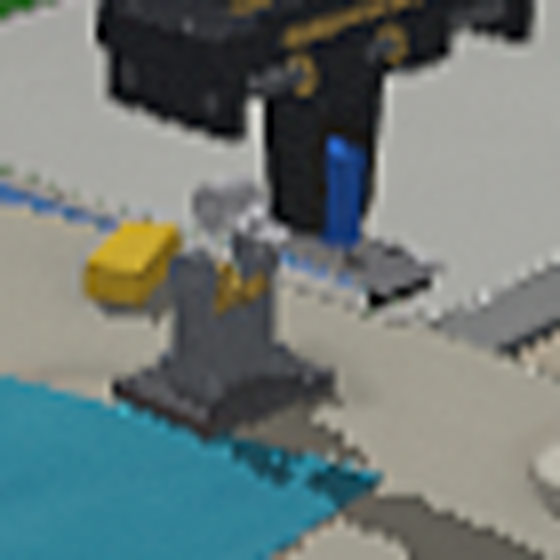

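Request:
apply_moves:
  motion:
    - [0, 0, 0.004, 0]
    - [0, 0, 0.004, 0]
    - [0, 0, 0.004, 0]
    - [0, 0, 0, 0]

```text
time_s: 18.75
ee_pos: [0.4794, 0.0618, 0.0841]
tool_rot: [0.028, 1.0, 0.0, -0.001]
force: [-0.8, 0.3, -1.3]
opening: 0.136
```

Request:
apply_moves:
  motion:
    - [0, 0, 0.003, 0]
    - [0, 0, 0.003, 0]
    - [0, 0, 0, 0]

```text
time_s: 19.05
ee_pos: [0.4795, 0.0618, 0.0783]
tool_rot: [0.028, 1.0, 0.0, -0.0]
force: [-0.2, 0.1, -1.4]
opening: 0.132
```

Request:
apply_moves:
  motion:
    - [0, 0, 0.002, 0]
    - [0, 0, 0.002, 0]
    - [0, 0, 0, 0]

```text
time_s: 19.35
ee_pos: [0.4796, 0.0618, 0.0745]
tool_rot: [0.028, 1.0, 0.0, -0.0]
force: [0.1, 0.8, -2.1]
opening: 0.131
```

Request:
apply_moves:
  motion:
    - [0, 0, 0.001, 0]
    - [0, 0, 0.001, 0]
    - [0, 0, 0, 0]

```text
time_s: 19.65
ee_pos: [0.4796, 0.0618, 0.0726]
tool_rot: [0.028, 1.0, 0.0, -0.0]
force: [-0.3, -0.4, -1.3]
opening: 0.132
```

Run:
```python
from h import *
m,im=snap("wrist","w12")
cv2.imwrite("pics/w12b.png",cv2.resize(im[180:384,180:340],None,fx=3.8,fy=2.9,interpolation=cv2.INTER_CUBIC))
m,im=snap("scene","s12")
cv2.imwrite("pics/s12b.png",cv2.resize(im[130:200,260:330],None,fx=8,fy=8,interpolation=cv2.INTER_CUBIC))
```

```text
(no output)
```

View pics/w12b.png

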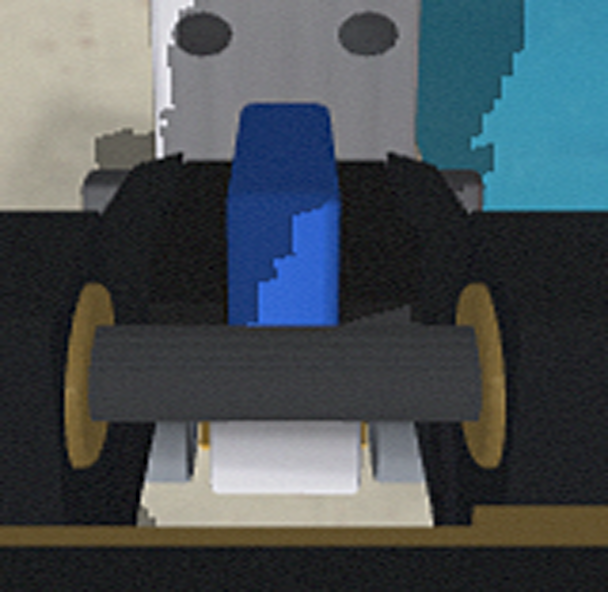

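View pics/s12b.png

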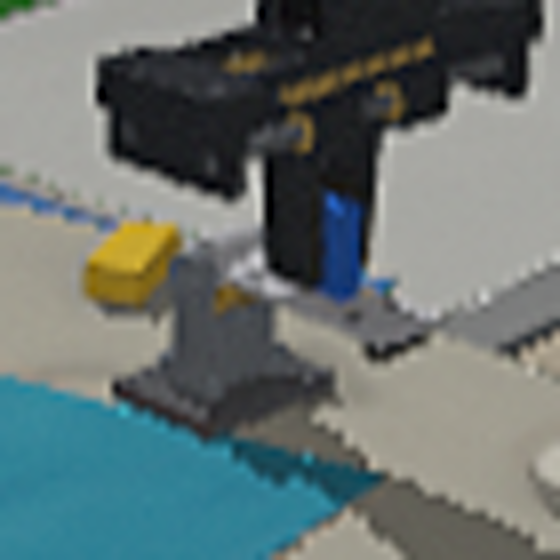

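Request:
apply_moves:
  motion:
    - [0, -0.0006, 0.001, 0]
    - [0, 0, 0.001, 0]
    - [0, 0, 0, 0]

```text
time_s: 20.05
ee_pos: [0.4795, 0.0612, 0.0706]
tool_rot: [0.028, 1.0, 0.0, -0.0]
force: [0.7, 0.4, -1.1]
opening: 0.133
```

Request:
apply_moves:
  motion:
    - [0, 0, 0.001, 0]
    - [0, 0, 0, 0]
    - [0, 0, 0, 0]

```text
time_s: 20.35
ee_pos: [0.4796, 0.0612, 0.0697]
tool_rot: [0.028, 1.0, -0.0, -0.0]
force: [-0.5, 0.0, -2.1]
opening: 0.134
```

Request:
apply_moves:
  motion:
    - [0, 0, 0.001, 0]
    - [0, 0, 0, 0]
    - [0, 0, 0, 0]

```text
time_s: 20.65
ee_pos: [0.48, 0.0611, 0.0689]
tool_rot: [0.028, 1.0, -0.0, 0.0]
force: [0.8, 0.7, -0.0]
opening: 0.137
```

Request:
apply_moves:
  motion:
    - [0, 0, 0.0005, 0]
    - [0, 0, 0, 0]
    - [0, 0, 0, 0]

```text
time_s: 20.95
ee_pos: [0.4801, 0.0611, 0.0685]
tool_rot: [0.028, 1.0, -0.0, 0.001]
force: [0.8, -0.2, 2.8]
opening: 0.135
```

Request:
apply_moves:
  motion:
    - [-0.0005, 0, 0, 0]
    - [0, 0, 0, 0]
    - [0, 0, 0, 0]

```text
time_s: 21.25
ee_pos: [0.4803, 0.0611, 0.0683]
tool_rot: [0.028, 1.0, -0.0, 0.0]
force: [2.1, 0.5, 3.2]
opening: 0.134
```

```bash
python3 -c "
from h import *
s=get_state();print(s['ee_pos'],s['force'],s['torque'])"
```

```text
[0.48029043 0.06112018 0.06829754] [2.11060645 0.48820974 3.23259582] [-0.01962312 -0.48450991  0.04866359]
```

Request:
apply_moves:
  motion:
    - [-0.001, 0, 0, 0]
    - [0, 0, 0, 0]
    - [0, 0, 0, 0]

```text
time_s: 21.55
ee_pos: [0.4806, 0.0612, 0.0681]
tool_rot: [0.028, 1.0, 0.0, -0.001]
force: [-3.5, -0.1, 5.1]
opening: 0.136
```

```bash
python3 -c "
from h import *
for i in range(4):
    s=get_state();print(s['ee_pos'],s['force'],s['torque'])
eyes.grab_frame('top')
s=get_state();print(s['ee_pos'],s['force'],s['torque'])
"
```

```text
[0.48064304 0.06117166 0.06807022] [-3.52193223 -0.09116033  5.0782873 ] [-0.0139194   0.26077367  0.00900709]
[0.48064304 0.06117166 0.06807022] [-3.52193223 -0.09116033  5.0782873 ] [-0.0139194   0.26077367  0.00900709]
[0.48064304 0.06117166 0.06807022] [-3.52193223 -0.09116033  5.0782873 ] [-0.0139194   0.26077367  0.00900709]
[0.48064304 0.06117166 0.06807022] [-3.52193223 -0.09116033  5.0782873 ] [-0.0139194   0.26077367  0.00900709]
[0.4806557  0.06116302 0.0680734 ] [-3.83826782 -0.03893907  4.36753878] [-0.05690884  0.30626199 -0.02248205]
```

Request:
apply_moves:
  motion:
    - [0.0006, 0, 0, 0]
    - [0, 0, 0.0005, 0]
    - [0, 0, 0, 0]
    - [0, 0, 0, 0]

```text
time_s: 22.0
ee_pos: [0.4806, 0.0612, 0.0678]
tool_rot: [0.028, 1.0, 0.0, 0.0]
force: [-1.9, 0.4, 4.9]
opening: 0.132
```

Run:
```python
from h import *
s=get_state();print(s['ee_pos'],s['force'],s['torque'],s['tool_rot'])
m,im=snap("wrist","w13")
cv2.imwrite("pics/w13b.png",cv2.resize(im[180:384,180:340],None,fx=3.8,fy=2.9,interpolation=cv2.INTER_CUBIC))
m,im=snap("scene","s13")
cv2.imwrite("pics/s13b.png",cv2.resize(im[130:200,260:330],None,fx=8,fy=8,interpolation=cv2.INTER_CUBIC))
cv2.imwrite("pics/s13c.png",cv2.resize(im[185:260,170:270],None,fx=6,fy=6,interpolation=cv2.INTER_CUBIC))
```

```text
[0.48055128 0.06117839 0.06783274] [-1.93177626  0.36746709  4.93970981] [0.05744576 0.10076421 0.0104761 ] [2.81834325e-02 9.99602767e-01 2.40176473e-05 4.43742284e-05]
```

View pics/w13b.png

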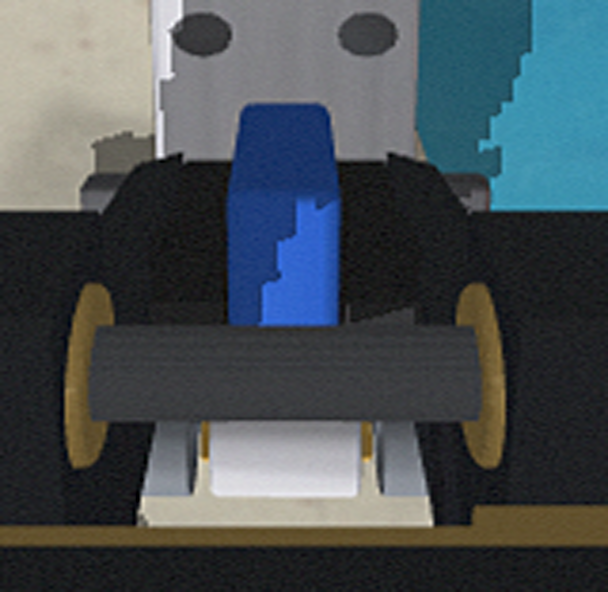

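View pics/s13b.png

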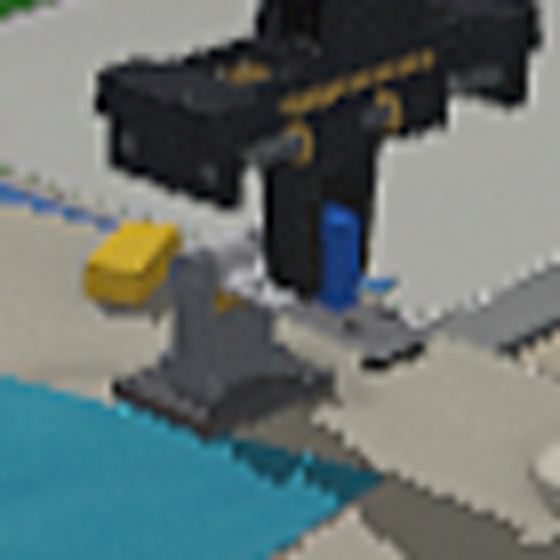

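View pics/s13c.png

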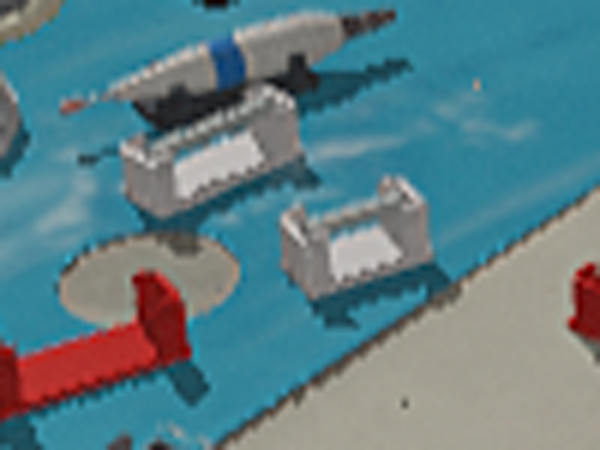

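Run:
```python
from h import *
a=cv2.imread("pics/w11.png",0).astype(np.float32);out=[]
for n in("w12","w13"):
    b=cv2.imread(f"pics/{n}.png",0).astype(np.float32)
    for nm,(x0,y0,x1,y1) in dict(holeL=(225,182,242,202),holeR=(268,182,287,202),ribtop=(240,210,272,222),kn=(232,345,277,356),rear=(225,140,285,156)).items():
        T=a[y0:y1,x0:x1];S=b[y0-5:y1+5,x0-5:x1+5]
        r=cv2.matchTemplate(S,T,cv2.TM_CCOEFF_NORMED);_,v,_,(px,py)=cv2.minMaxLoc(r)
        sub=lambda l,c,rr:(l-rr)/(2*(l-2*c+rr)) if 0<1 else 0
        dx=px-5;dy=py-5
        if 0<py<10: dy+=sub(r[py-1,px],r[py,px],r[py+1,px])
        print(n,nm,dx,round(float(dy),2),round(v,3))
# knuckle front edge profile
for n in("w10","w11","w12","w13"):
    g=cv2.imread(f"pics/{n}.png",0)[338:360,245:265].mean(1);print(n,np.round(g).astype(int))
```

```text
w12 holeL 0 0.04 0.899
w12 holeR 0 0.01 0.995
w12 ribtop 0 0.03 0.997
w12 kn 0 -0.04 0.98
w12 rear -5 -0.2 0.841
w13 holeL 0 0.21 0.858
w13 holeR 0 0.12 0.989
w13 ribtop 0 0.16 0.992
w13 kn 0 1.05 0.966
w13 rear -5 0.03 0.797
w10 [185 187 191 196 203 209 213 214 214 217 222 226 198 180 182 182 181 182
 182 182 183 183]
w11 [185 188 192 197 203 211 214 215 216 218 223 227 199 180 183 183 182 182
 181 180 180 182]
w12 [185 188 192 196 204 210 214 215 216 218 223 226 194 176 180 181 181 181
 182 182 182 183]
w13 [184 185 188 192 197 203 209 214 215 215 218 222 228 199 175 177 179 181
 181 181 181 183]
```

Request:
apply_moves:
  motion:
    - [0.0003, 0, -0.0003, 0]
    - [0, 0, 0, 0]
    - [0, 0, 0, 0]

```text
time_s: 22.4
ee_pos: [0.4806, 0.0611, 0.068]
tool_rot: [0.028, 1.0, 0.0, 0.0]
force: [2.3, 0.2, 1.4]
opening: 0.132
```

Run:
```python
from h import *
s=get_state();print(s['ee_pos'],s['force'],s['torque'])
m,im=snap("wrist","w14")
g=im[...,:].mean(2)[338:360,245:265].mean(1);print(np.round(g).astype(int))
cv2.imwrite("pics/w14c.png",cv2.resize(im[310:365,215:300],None,fx=8,fy=8,interpolation=cv2.INTER_CUBIC))
s=get_state();print(s['ee_pos'],s['force'])
```

```text
[0.48057937 0.0611288  0.06802514] [2.2776786  0.15889108 1.35858684] [ 0.09520934 -0.52831573  0.00365551]
[185 188 190 194 200 208 213 215 218 218 221 227 219 186 173 175 177 177
 178 178 178 181]
[0.48058353 0.06113239 0.06804751] [2.94171397 0.80151374 1.45313757]
```

View pics/w14c.png

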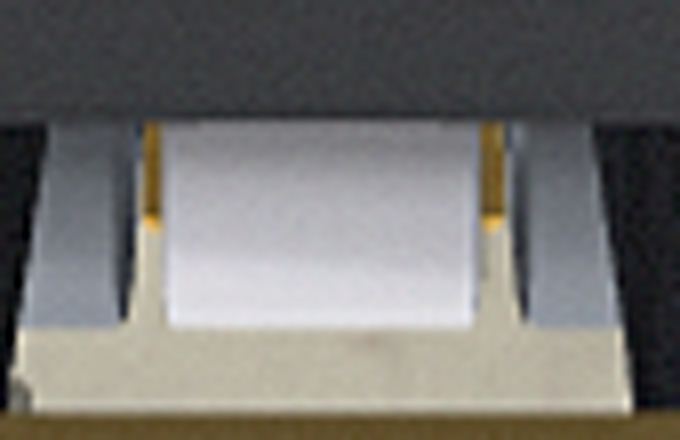

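Request:
apply_moves:
  motion:
    - [-0.0002, 0, 0, 0]
    - [0, 0, 0, 0]
    - [0, 0, 0, 0]

```text
time_s: 22.75
ee_pos: [0.4806, 0.0611, 0.068]
tool_rot: [0.028, 1.0, -0.0, 0.0]
force: [2.9, 0.0, 1.1]
opening: 0.128
```

Request:
apply_moves:
  motion:
    - [0, 0, 0, 0]
    - [0, 0, 0, 0]
    - [0, 0, 0, 0]

```text
time_s: 23.05
ee_pos: [0.4806, 0.0611, 0.068]
tool_rot: [0.028, 1.0, -0.0, 0.0]
force: [2.7, 0.8, 1.2]
opening: 0.135
```

Run:
```python
from plant import manip,get_state
print(manip.finish_job()); s=get_state();print(s['time_s'],s['ee_pos'],s['force'])
```

```text
the job is handed in; nothing more can be done
None
the job is handed in; nothing more can be done
```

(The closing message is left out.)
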